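# Pry a press-fit bearing cover off evenly with a wooden wedge

## Task

Pick up the wooden wedge and use its blade in the two pry notches at the far left and far right of the leaning housing's rim, working from alternate sides, to raise the press-fit cover until both notches have opened by at least 9 mm, never letting one side get more than about 5 mm ahead of the other and never touching the cover with the gripper. Then gently lay the wedge flat on its underside back on the plywood board, with its grip block on the board, and let go. Leave the loose nut, block and cup where they are.

Things in the scene. Friction and masses are not known exactly. Their poses are not given: they have to be found in the camera images.
- seam (a point): Centre of the seam of a round cast-metal bearing housing, 150 mm diameter, leaning 30 degrees towards the robot on a dark steel stand. The point lies on the flat top face of the fixed lower half, about 112 mm above the bench. Axes: x up the slope in the seam plane (away from the robot), y to the left in that plane, z square to the seam, up and towards the robot
- housing: The fixed grey lower half, 45 mm thick, same origin and axes as seam. Two pry notches 46 mm wide cut the rim 45 degrees either side of its farthest and highest (+x) point; their middle lines run from the rim at x +53, y +53 mm (left) and y -53 mm (right) to the centre. The lower face is at z = 0 out to 58 mm radius, then slopes down 7 mm to the rim at 75 mm. Outside the rim is free space
- left_lip (a point): Underside of the cover's lip in the middle of the left pry notch, at 58 mm radius (x +41, y +41 mm of seam). Its z in the seam frame is 5 mm with the cover shut; z minus 5 mm is the opening of the left side (0 to 2 mm at the start). A wedge T thick at this radius, lying on the lower face, holds it at z = T
- right_lip (a point): The same point in the right pry notch (x +41, y -41 mm of seam). Outside this radius both lips flare up 7.5 mm to the rim; inside it, a space as high as the lip runs on past the centre, free for the blade
- cover: The upper half: round aluminium cover, 150 mm diameter, 46 mm high with a boss, 350 g. Press-fitted: it stays where it is pushed; each side opens on its own (5 to 8 N of lift at a notch), almost without moving the other, by up to 20 mm. It cannot slide or turn. Origin in the seam plane 53 mm left of the seam centre; axes as the seam's when shut
- wedge_grip (a point): Centre, half-way up, of the grip block (85 x 26 x 36 mm, along x, y, z) of a loose hardwood wedge, 165 mm long, lying flat on the plywood board. From the block's +x end a blade 30 mm wide, 80 mm long runs on along x: underside flat, flush with the block's (18 mm below this point); top slopes from 23 mm thick at the block to 3 mm at the tip, which is 122.5 mm ahead of this point
- wedge: The whole wedge, 130 g; origin under the middle of the grip block, on the underside; x towards the tip, z up. It lies with its blade roughly towards the robot
- board: Fixed plywood board, 240 mm (x) by 180 mm (y), 12 mm thick, lying on the bench to the left or right of the housing. Origin at the centre of its underside, so its top is 12 mm up
- hex_nut: Bystander: big loose dark steel hexagon nut, 60 mm across the flats, 50 mm high, on the bench beside the housing, on its left
- setup_block: Bystander: loose dark steel block, 100 x 50 x 40 mm, on the bench beside the housing, on its right
- rod_cup: Bystander: loose copper cup, 80 mm diameter, 100 mm high, on the bench on the left
- scrap_tray: Fixed dark steel tray 200 x 160 x 30 mm with offcuts of rod, on the other side of the housing from the board

How it is judged:
By the outcome, as a careful person would: the job done as asked, in the order asked, and still so for the second after the job is handed in, with the robot touching nothing.
It also fails if it takes over 72 s, if anything falls off the work surface, if the arm or the gripper's body presses on something with over 40 N, if the wrist force passes 120 N, or if a joint passes its speed limit or range.

## Robot

A 6-joint arm with a two-finger parallel gripper is mounted at the origin on the work surface. World frame = base frame: x ahead of the robot, y to its left, z up, the work surface at z = 0. Lengths are in mm, angles in degrees, forces in N, time in s.
With the tool pointing down it reaches from about 250 to 800 mm from the base axis. Payload 3.9 kg.
Tool frame: the origin (TCP) lies between the finger pads; the fingertips stand 14 mm ahead of it and the grasp point (between the pads) lies 5 mm behind it (robot.nose_length is the z of the fingertips in the tool frame, in mm); z points along the fingers, x is the direction in which the jaws open and shut, and the axes are right-handed (so a half turn about z gives the same grasp; the last joint's range is limited). The gripper opens to 85 mm and grips with 20 to 120 N. Pads are 22 mm wide; open, the fingers measure 114 mm over their backs; the gripper's body (76 mm by 85 mm) begins 54 mm behind the grasp point. The pads swing forward as they close: fully open they stand 13 mm farther back than shut.
Start: joints at [-72.25, 14.897, -7.913, 67.191, 0, 90], TCP at [160.051, -499.999, 245.304] pointing down, gripper open.
Joint ranges: [-159.42, 159.42], [-47.68, 98.78], [-73.54, 78.23], [-108.79, 121.32], [-90, 84.71], [-180, 180]. Speed limits (degrees/s): [147.25, 147.25, 180, 180, 180, 180].

## Interface

Orientations are given as [roll, pitch, yaw] about the fixed x, y, z axes, in that order (R = Rz(yaw) Ry(pitch) Rx(roll)).
In Python, from workcell import robot gives the robot as it stands. The module is installed in compiled form; this text tells all that it offers.
- The arm moves only by the tool carry_out, never from a script. Its argument "rows" is a list of rows, each a list of 4 numbers: the shift along the tool's x, y, z in m, then the turn about the tool's z in degrees. A call has 1 to 5 rows; each row is the pose to reach, as a shift and turn from the pose commanded when the call began, along the tool's axes at that moment; what a row does not reach only later rows make up. A row lasts 1/8 s, in which the tool goes at most 62.5 mm and 10.7 degrees, less where a joint would pass 70% of its speed; a pose out of reach is approached as far as the arm can. A call with a gripper value outside its range is refused whole. "gripper" is the opening, from 0 (shut) to 1 (fully open), set as the call begins (left out, the last holds). The fingers move at their own pace and stop on an object; "squeeze" is the grip in N (left out, the last holds). Time passes only in rows, so rows that repeat a pose let the fingers close. It gives the time, the measured TCP pose, the force and the opening at its end, in the units of the state.
- robot.observe(): the state, without advancing time (a new reading comes with each control period).
- robot.grab_frame(name): name is "scene" or "top" or "wrist"; returns a dict with "pixels" (384x512x3 uint8, red, green, blue), "vfov" (degrees; the focal length in pixels is half the picture's height over the tangent of half this angle, whatever the lens; pixels are square), "cx", "cy" (the principal point, pixels), "dist_coeffs" ([k1, k2, p1, p2, k3] as OpenCV has them; the pictures are not rectified), "rvec" (rotation vector, rad) and "tvec" (3), from world to camera coordinates, as OpenCV has them; the wrist camera has in their place "T_tool_cam" (4x4, takes a point from camera to tool coordinates, whose origin is the TCP and whose axes are the tool frame's). Camera axes: x right, y down, z forward; pixel columns grow to the right and rows downward; lengths in mm; the calibration is good to about 2 mm. A picture is of the moment at which its call begins: read the wrist's pose just before it. There is no depth.
- robot.finish_job(): hands the job in, once; it reports no verdict.
Trained networks look in a picture, given as the dict that the camera call returned (one of the last four; its "shot" number tells which), for a name from the list of things; names that differ only in an ending like _2 or _b are one class to them, and where a whole thing is asked for, a point or a joint stands for the part that bears it (a point fixed in the world has none). Each returns a list of dicts, best first, with "p" (0 to 1); they miss things now and then, are a little off and sometimes report something else, mostly with a low value. They report only what shows in the picture. A call takes as long as a camera call.
- robot.search_frame(picture, thing): "position" ([x, y, z] in mm, in world coordinates, good to about 4 mm: the middle of the surface that is visible of it).
The state is a dict: "clock": time; "q": joint angles; "qvel": joint speeds; "joint_efforts": joint torques, N m; "tcp_pos": TCP position; "tcp_rot": TCP orientation; "contact_force": force on the tool from outside, world axes, zero at the start; "ft_torque": the same for the moment, N m; "opening": opening from 0.0 (shut) to 1.0 (fully open).
Only numpy, scipy, OpenCV 4.12 (cv2) and the standard library are available. Lean on these libraries where they do the work, as an engineer would, in place of code of your own. Each camera call takes 0.05 s, during which the arm holds its last target.

## Working session

There is one attempt and no reset: what is moved stays moved. The work goes in short steps, Python scripts to look and compute and a tool call to move; the robot and the scene stay as the last step left them, time stands still between calls to the robot, and variables do not carry over. Pictures are saved under pics/ and viewed, and the job is handed in when it is done.

Besides the shell and the picture viewer there is one more tool, called after "Request:" by a JSON object that holds its "fn" and its "kwargs". carry_out: Moves the arm, as the interface text tells. Its arguments: {"type":"object","properties":{"rows":{"type":"array","items":{"type":"array","items":{"type":"number"}}},"gripper":{"type":"number"},"squeeze":{"type":"number"}},"required":["rows"]}

```bash
mkdir -p pics
cat > h.py <<'E'
from workcell import robot
import numpy as np, cv2
def snap(n,f):
    d=robot.grab_frame(n); cv2.imwrite('pics/'+f,cv2.cvtColor(np.asarray(d['pixels']),cv2.COLOR_RGB2BGR)); return d
E
python3 - <<'E'
from h import *
s=robot.observe(); print(s['clock'],s['tcp_pos'],s['tcp_rot'],s['opening'])
for n in ['scene','top','wrist']:
    d=snap(n,f'{n}0.png')
    for t in ['seam','housing','left_lip','right_lip','cover','wedge_grip','wedge','board','hex_nut','setup_block','rod_cup','scrap_tray']:
        r=robot.search_frame(d,t)
        print(n,t,[(np.round(x['position']).tolist(),round(x['p'],2)) for x in r[:2]])
print(robot.observe()['clock'])
E
```

```text
0.0 [ 159.8663273  -499.36770163  244.47369438] [-1.79998639e+02  1.12839489e-01 -7.22485672e+01] 0.9996313184408709
scene seam [([528.0, 27.0, 132.0], 0.88)]
scene housing [([530.0, 30.0, 132.0], 0.92)]
scene left_lip [([505.0, 30.0, 160.0], 0.84)]
scene right_lip [([656.0, 387.0, 71.0], 0.72), ([512.0, 35.0, 160.0], 0.56)]
scene cover [([531.0, 352.0, 25.0], 0.72), ([506.0, 30.0, 165.0], 0.63)]
scene wedge_grip [([532.0, 351.0, 29.0], 0.97)]
scene wedge [([507.0, 28.0, 163.0], 0.66), ([532.0, 351.0, 25.0], 0.63)]
scene board [([451.0, 326.0, 11.0], 0.9), ([526.0, 29.0, 134.0], 0.58)]
scene hex_nut [([703.0, 239.0, 47.0], 0.79)]
scene setup_block [([722.0, -249.0, 40.0], 0.91), ([506.0, 30.0, 162.0], 0.67)]
scene rod_cup [([659.0, 388.0, 70.0], 0.61)]
scene scrap_tray [([450.0, -327.0, 6.0], 0.89), ([452.0, 326.0, 9.0], 0.57)]
top seam [([479.0, 34.0, 146.0], 0.75)]
top housing [([476.0, 32.0, 151.0], 0.78)]
top left_lip [([466.0, 36.0, 152.0], 0.91)]
top right_lip [([468.0, 34.0, 154.0], 0.68)]
top cover [([465.0, 31.0, 157.0], 0.58)]
top wedge_grip []
top wedge [([520.0, 358.0, 37.0], 0.67)]
top board [([437.0, 342.0, 14.0], 0.9)]
top hex_nut [([686.0, 243.0, 55.0], 0.72), ([464.0, 34.0, 156.0], 0.72)]
top setup_block [([704.0, -252.0, 40.0], 0.72)]
top rod_cup [([642.0, 408.0, 49.0], 0.67)]
top scrap_tray [([441.0, -326.0, 7.0], 0.87)]
wrist seam []
wrist housing []
wrist left_lip []
wrist right_lip []
wrist cover []
wrist wedge_grip []
wrist wedge []
wrist board []
wrist hex_nut []
wrist setup_block []
wrist rod_cup []
wrist scrap_tray []
1.95
```

View pics/scene0.png

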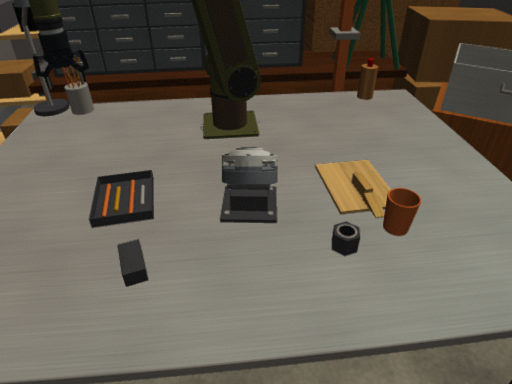

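View pics/top0.png

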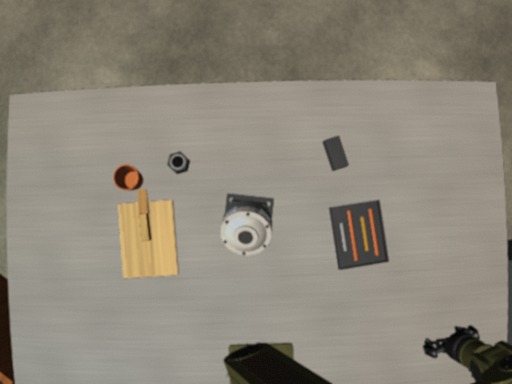

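View pics/wrist0.png

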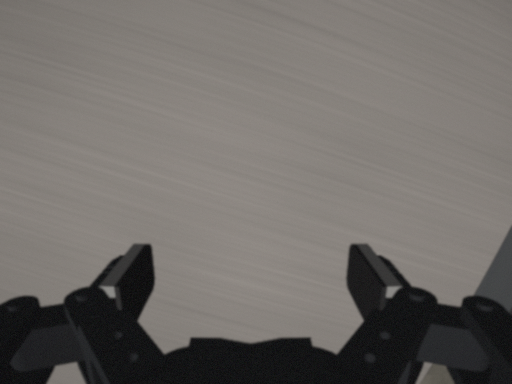

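```bash
cat >> h.py <<'E'
from scipy.spatial.transform import Rotation as Rn
def pose():
    s=robot.observe(); return np.array(s['tcp_pos']),Rn.from_euler('xyz',s['tcp_rot'],degrees=True).as_matrix(),s
def plan(p,yaw=None):
    p0,R,s=pose(); d=R.T@(np.array(p)-p0)/1000
    cy=s['tcp_rot'][2]; dy=0 if yaw is None else (yaw-cy+180)%360-180
    # turn about tool z (down): +turn => yaw decreases
    n=max(np.linalg.norm(d)/.0625,abs(dy)/10.7)
    print('shift',np.round(d,4),'turn',round(-dy,2),'rows>=',round(n,1),'t',s['clock'])
def w2tool(v):
    return pose()[1].T@np.array(v)
def pix(d,P,pose_=None):
    """world pts -> pixels"""
    P=np.atleast_2d(np.array(P,float)); f=192/np.tan(np.radians(d['vfov'])/2)
    K=np.array([[f,0,d['cx']],[0,f,d['cy']],[0,0,1]]); D=np.array(d['dist_coeffs'])
    if 'rvec' in d: rv,tv=np.array(d['rvec']),np.array(d['tvec'])
    else:
        p0,R=pose_; T=np.eye(4);T[:3,:3]=R;T[:3,3]=p0
        M=np.linalg.inv(T@np.array(d['T_tool_cam'])); rv=cv2.Rodrigues(M[:3,:3])[0];tv=M[:3,3]
    return cv2.projectPoints(P,rv.astype(float),tv.astype(float),K,D)[0].reshape(-1,2)
def unpix(d,uv,pt,n=(0,0,1),pose_=None):
    """intersect pixel rays with plane through pt normal n"""
    f=192/np.tan(np.radians(d['vfov'])/2)
    K=np.array([[f,0,d['cx']],[0,f,d['cy']],[0,0,1]]); D=np.array(d['dist_coeffs'])
    q=cv2.undistortPoints(np.array(uv,float).reshape(-1,1,2),K,D).reshape(-1,2)
    if 'rvec' in d:
        R=cv2.Rodrigues(np.array(d['rvec'],float))[0]; C=-R.T@np.array(d['tvec']).ravel(); Rwc=R.T
    else:
        p0,R=pose_; T=np.eye(4);T[:3,:3]=R;T[:3,3]=p0; M=T@np.array(d['T_tool_cam']); Rwc=M[:3,:3];C=M[:3,3]
    r=(Rwc@np.c_[q,np.ones(len(q))].T).T; n=np.array(n,float)
    t=((np.array(pt)-C)@n)/(r@n)
    return C+r*t[:,None]
E
python3 - <<'E'
from h import *
d=robot.grab_frame('wrist'); print(np.round(d['T_tool_cam'],3),d['vfov'],d['cx'],d['cy'])
d=snap('top','t1.png')
# estimate seam from board ground
print(unpix(d,[[143,190],[137,190],[149,190],[146,240]],[0,0,48]))
print(unpix(d,[[118,205],[173,199],[178,274],[124,277]],[0,0,12]))
p,R,s=pose(); print(s['tcp_rot'])
plan([300,0,330],None)
E
```

```text
[[ 1.00000e+00 -1.00000e-03  1.00000e-03  3.50000e-02]
 [ 1.00000e-03  9.63000e-01  2.69000e-01 -6.78950e+01]
 [-1.00000e-03 -2.69000e-01  9.63000e-01 -1.29205e+02]
 [ 0.00000e+00  0.00000e+00  0.00000e+00  1.00000e+00]] 60.624740995555975 250.15455751868168 192.5270823037289
[[602.16580234 352.9060406   48.        ]
 [602.71838845 372.12142511  48.        ]
 [601.6160568  333.7590951   48.        ]
 [445.76255943 346.1062159   48.        ]]
[[558.90703961 444.20937013  12.        ]
 [573.40265694 264.17172157  12.        ]
 [334.64266835 253.69307014  12.        ]
 [327.34214598 429.33783041  12.        ]]
[ 1.79998298e+02 -1.49826574e-03 -7.22518856e+01]
shift [-0.4336 -0.2857 -0.0847] turn 0 rows>= 8.4 t 2.05
```

Run:
```python
from h import *
plan([552,352,290],-90)
```

```text
shift [-0.692  -0.633  -0.0447] turn 17.75 rows>= 15.0 t 2.05
```

Request:
{"fn": "carry_out", "kwargs": {"rows": [[-0.045, -0.042, -0.01], [-0.09, -0.083, -0.02], [-0.135, -0.124, -0.03], [-0.18, -0.165, -0.04], [-0.225, -0.206, -0.0447]]}}

```text
validation failed for argument at $.ro...
```

Request:
{"fn": "carry_out", "kwargs": {"rows": [[-0.045, -0.041, -0.01, 0], [-0.09, -0.082, -0.02, 0], [-0.135, -0.123, -0.03, 0], [-0.18, -0.164, -0.04, 0], [-0.225, -0.205, -0.045, 0]]}}

```text
clock: 2.68
tcp_pos: [287.5, -221.8, 291.1]
tcp_rot: [-179.9, -0.1, -72.3]
contact_force: [1.8, -0.3, -0.3]
opening: 0.998
```

Request:
{"fn": "carry_out", "kwargs": {"rows": [[-0.045, -0.041, 0, 0], [-0.09, -0.082, 0, 0], [-0.135, -0.123, 0, 0], [-0.18, -0.164, 0, 0], [-0.225, -0.205, 0, 0]]}}

```text
clock: 3.3
tcp_pos: [414.0, 55.6, 290.6]
tcp_rot: [-179.9, -0.0, -72.2]
contact_force: [0.3, -0.4, -0.6]
opening: 0.999
```

Request:
{"fn": "carry_out", "kwargs": {"rows": [[-0.045, -0.041, 0, 3.5], [-0.09, -0.082, 0, 7], [-0.135, -0.123, 0, 10.5], [-0.18, -0.164, 0, 14], [-0.225, -0.205, 0, 17.75]]}}

```text
clock: 3.92
tcp_pos: [536.1, 91.6, 290.0]
tcp_rot: [179.7, 4.1, -82.6]
contact_force: [-0.6, -0.0, 0.2]
opening: 0.996
```

Run:
```python
from h import *
p,R,s=pose();print(p,s['tcp_rot'])
plan([552,352,290],-90)
```

```text
[536.10945913  91.64749409 290.04432127] [179.73302501   4.13751347 -82.58974025]
shift [-0.2555 -0.0494  0.0183] turn 7.41 rows>= 4.2 t 3.925
```

Run:
```python
from h import *
p,R,s=pose();print(np.round(s['q'],1),np.round(s['qvel'],1),p,s['tcp_rot'])
d=snap('wrist','w1.png')
p,R,s=pose();print(np.round(s['q'],1),np.round(s['qvel'],1),p,s['tcp_rot'])
```

```text
[  7.4  16.1   0.4  74.5   4.1 179.9] [-22.9  10.2  14.2   4.5   3.2   0.1] [536.10945913  91.64749409 290.04432127] [179.73302501   4.13751347 -82.58974025]
[  7.1  16.2   0.5  74.4   4.  179.9] [ 1.4 -1.2 -1.9  0.   1.2 -0.1] [538.09077332  88.77406417 289.77500092] [179.81655392   3.98303231 -82.82536172]
```

View pics/w1.png

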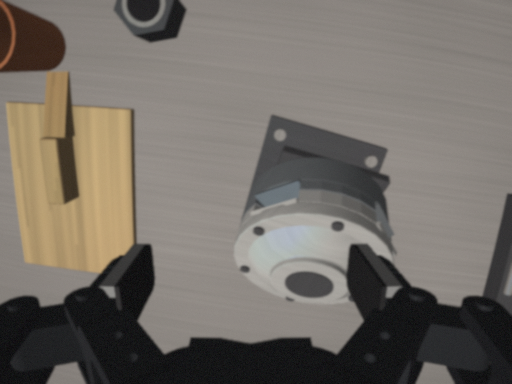

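Run:
```python
from h import *
plan([488,352,290],90)
d=robot.grab_frame('wrist')
p,R,s=pose()
print(unpix(d,[[48,72],[70,72],[42,138],[74,138]],[0,0,48],pose_=(p,R)))
print(unpix(d,[[8,102],[132,110],[134,248],[50,203],[78,200]],[0,0,12],pose_=(p,R)))
for t in ['wedge_grip','seam','left_lip','cover']:
    print(t,[(np.round(x['position'],1),x['p']) for x in robot.search_frame(d,t)])
```

```text
shift [-0.2668  0.0168  0.0184] turn -172.83 rows>= 16.2 t 3.975
[[608.24902878 353.67205257  48.        ]
 [610.54887492 325.45649528  48.        ]
 [529.66185898 363.41895334  48.        ]
 [534.67514702 320.45401361  48.        ]]
[[565.12055466 440.34335183  12.        ]
 [572.7010161  264.00839609  12.        ]
 [382.81663439 255.99273978  12.        ]
 [431.03707113 382.12728194  12.        ]
 [442.08688043 338.75013062  12.        ]]
wedge_grip [(array([524.4, 353.7,  34.5]), 0.92)]
seam [(array([509.2,  45.4, 154.7]), 0.63)]
left_lip [(array([491.3,  46.9, 160.4]), 0.72)]
cover [(array([489.1,  49.1, 162.1]), 0.93)]
```

Request:
{"fn": "carry_out", "kwargs": {"rows": [[-0.054, 0.003, 0.004, -10.5], [-0.108, 0.007, 0.008, -21], [-0.162, 0.01, 0.012, -31.5], [-0.216, 0.014, 0.016, -42], [-0.267, 0.017, 0.018, -52.5]]}}

```text
clock: 4.85
tcp_pos: [482.0, 356.8, 292.0]
tcp_rot: [-176.9, 2.7, -29.5]
contact_force: [0.4, -0.5, 0.4]
opening: 1.0
```

Request:
{"fn": "carry_out", "kwargs": {"rows": [[0, 0, 0, -10.5], [0, 0, 0, -21], [0, 0, 0, -31.5], [0, 0, 0, -42], [0, 0, 0, -52.5]]}}

```text
clock: 5.48
tcp_pos: [482.5, 355.1, 291.9]
tcp_rot: [-175.9, -0.8, 22.8]
contact_force: [-0.5, 0.2, -0.8]
opening: 1.004
```

Request:
{"fn": "carry_out", "kwargs": {"rows": [[0, 0, 0, -10.5], [0, 0, 0, -21], [0, 0, 0, -31.5], [0, 0, 0, -42], [0, 0, 0, -52.5]]}}

```text
clock: 6.1
tcp_pos: [482.6, 355.1, 291.9]
tcp_rot: [-178.2, -3.7, 75.3]
contact_force: [0.5, 0.1, -0.2]
opening: 1.003
```

Request:
{"fn": "carry_out", "kwargs": {"rows": [[0, 0, 0, -10.5], [0, 0, 0, -15.3]]}}

```text
clock: 6.35
tcp_pos: [482.6, 355.1, 292.0]
tcp_rot: [-179.2, -4.1, 90.5]
contact_force: [0.2, 1.2, 0.2]
opening: 1.001
```

Run:
```python
from h import *
p,R,s=pose();print(np.round(s['q'],1),p,s['tcp_rot'])
d=snap('wrist','w2.png')
p,R,s=pose();print(np.round(s['q'],1),p,s['tcp_rot'],s['clock'])
import pickle; pickle.dump((d,p,R),open('w2.pkl','wb'))
```

```text
[34.4 20.4  6.8 74.8  3.8 34. ] [482.59998626 355.10420067 291.95124767] [-179.23030698   -4.06612144   90.47907248]
[34.4 20.4  6.8 74.8  3.8 33.9] [482.61612901 355.0909146  291.9113248 ] [-179.23236228   -4.06625701   90.54345284] 6.4
```

View pics/w2.png

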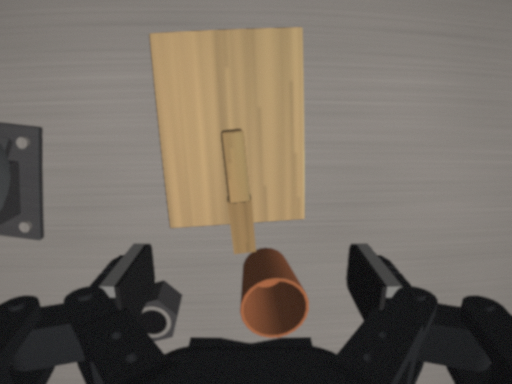

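Run:
```python
import cv2
a=cv2.imread('pics/w2.png')[110:270,180:300]; b=cv2.imread('pics/w1.png')[55:220,20:100]
cv2.imwrite('pics/z2.png',cv2.resize(a,None,fx=3.7,fy=3.7,interpolation=cv2.INTER_CUBIC)); cv2.imwrite('pics/z1.png',cv2.resize(b,None,fx=3.6,fy=3.6,interpolation=cv2.INTER_CUBIC))
```

```text
(no output)
```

View pics/z2.png

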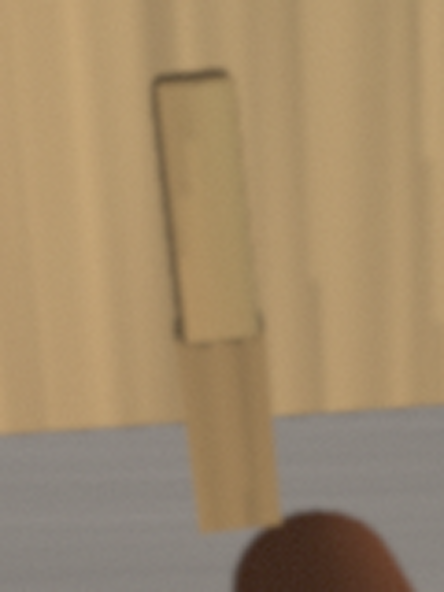

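View pics/z1.png

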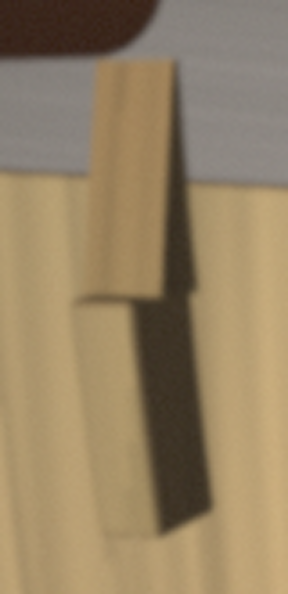

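Run:
```python
from h import *
import pickle; d,p,R=pickle.load(open('w2.pkl','rb'))
c=lambda x,y:(180+x/3.7,110+y/3.7)
print(unpix(d,[c(155,80),c(228,76),c(183,343),c(262,340)],[0,0,48],pose_=(p,R)))
print('z15',unpix(d,[c(203,532),c(282,525)],[0,0,15],pose_=(p,R)))
print('z12',unpix(d,[c(0,434),c(444,405)],[0,0,12],pose_=(p,R)))
print('alt block far end z48',unpix(d,[c(203,532),c(282,525)],[0,0,48],pose_=(p,R)))
for t in ['wedge_grip','wedge']:
    d=robot.grab_frame('wrist');print(t,[(np.round(x['position'],1),x['p']) for x in robot.search_frame(d,t)])
```

```text
[[444.37837846 339.97906105  48.        ]
 [443.13437413 362.13321538  48.        ]
 [527.64578053 347.91392238  48.        ]
 [526.94619929 373.28231666  48.        ]]
z15 [[609.66158897 354.84314404  15.        ]
 [607.55484137 383.77888923  15.        ]]
z12 [[571.46972083 282.79432017  12.        ]
 [563.05529939 442.4098418   12.        ]]
alt block far end z48 [[593.93871742 354.05589349  48.        ]
 [592.0029163  380.64372392  48.        ]]
wedge_grip [(array([478.8, 106.5,  72.6]), 0.49)]
wedge [(array([513.2, 357.5,  46.2]), 0.68)]
```

Request:
{"fn": "carry_out", "kwargs": {"rows": [[0, 0, 0, -10.7], [0, 0, 0, -21.4], [0, 0, 0, -32.1], [0, 0, 0, -42.8], [0, 0, 0, -53.5]]}}

```text
clock: 7.22
tcp_pos: [483.5, 354.7, 291.7]
tcp_rot: [177.2, -3.0, 144.1]
contact_force: [0.4, 0.4, 0.7]
opening: 0.999
```

Request:
{"fn": "carry_out", "kwargs": {"rows": [[0, 0, 0, -10.7], [0, 0, 0, -21.4], [0, 0, 0, -32.1], [0, 0, 0, -42.8], [0, 0, 0, -53.5]]}}

```text
clock: 7.85
tcp_pos: [483.5, 354.7, 291.7]
tcp_rot: [175.9, 0.5, -162.5]
contact_force: [-1.1, -0.2, 0.5]
opening: 0.997
```

Request:
{"fn": "carry_out", "kwargs": {"rows": [[0, 0, 0, -10.7], [0, 0, 0, -21.4], [0, 0, 0, -32.1], [0, 0, 0, -42.8], [0, 0, 0, -53.5]]}}

```text
clock: 8.48
tcp_pos: [483.5, 354.7, 291.7]
tcp_rot: [177.9, 3.6, -109.0]
contact_force: [-0.2, 0.3, -0.3]
opening: 0.995
```

Request:
{"fn": "carry_out", "kwargs": {"rows": [[0, 0, 0, -10.7], [0, 0, 0, -21.4], [0, 0, 0, -32.1], [0, 0, 0, -42.8], [0, 0, 0, -46]]}}

```text
clock: 9.1
tcp_pos: [483.5, 354.7, 291.7]
tcp_rot: [-178.9, 4.0, -63.1]
contact_force: [0.3, -0.6, -0.0]
opening: 0.999
```

Run:
```python
from h import *
p,R,s=pose();print(np.round(s['q'],1),p,s['tcp_rot'],s['clock'],R[:,2],R.T@np.array([0,-1,0]))
```

```text
[  34.3   20.4    6.8   74.8    3.8 -172.5] [483.47126829 354.72276372 291.6605962 ] [-178.8825718     3.97499831  -63.12659308] 9.1 [-0.01393311  0.07063835 -0.99740468] [ 0.88986161  0.4507289  -0.07063835]
```

Request:
{"fn": "carry_out", "kwargs": {"rows": [[0.054, 0.027, -0.004, -3.5], [0.107, 0.054, -0.008, -7], [0.16, 0.081, -0.013, -10.5], [0.214, 0.108, -0.017, -14]]}}

```text
clock: 9.6
tcp_pos: [409.1, 279.4, 291.8]
tcp_rot: [-178.1, -0.1, -55.7]
contact_force: [-0.2, 0.4, 0.1]
opening: 0.998
```

Run:
```python
from h import *
p,R,s=pose();print(np.round(s['q'],1),p,s['tcp_rot'],s['clock'],R[:,2])
d=robot.grab_frame('top')
p,R,s=pose();print(np.round(s['q'],1),p,s['tcp_rot'],s['clock'],R[:,2])
```

```text
[ 3.440e+01  9.700e+00 -7.900e+00  7.060e+01 -1.000e-01 -1.799e+02] [409.1038117  279.43951377 291.81907465] [-1.78124207e+02 -1.27053866e-01 -5.57016584e+01] 9.6 [ 0.02829005  0.01661414 -0.99946168]
[  34.6    9.5   -8.1   70.7   -0.  -179.9] [405.20321585 279.91109083 291.92789263] [-1.78288827e+02  2.16239746e-03 -5.54731052e+01] 9.65 [ 0.02458004  0.01695618 -0.99955406]
```

Run:
```python
from h import *
plan([500.4,357.6,110],-83.5)
```

```text
shift [-0.01   -0.117   0.1855] turn 28.03 rows>= 3.5 t 9.65
```

Request:
{"fn": "carry_out", "kwargs": {"rows": [[-0.0025, -0.03, 0.045, 7], [-0.005, -0.06, 0.09, 14], [-0.0075, -0.09, 0.135, 21], [-0.01, -0.117, 0.1855, 28], [-0.01, -0.117, 0.1855, 28]]}}

```text
clock: 10.28
tcp_pos: [504.0, 356.4, 105.0]
tcp_rot: [-178.7, 0.5, -83.6]
contact_force: [-1.4, 0.0, 0.0]
opening: 0.993
```

Run:
```python
from h import *
d=snap('wrist','w3.png')
p,R,s=pose();print(np.round(s['q'],1),p,s['tcp_rot'],s['clock'],R[:,2])
plan([500.4,357.6,31],-83.5)
```

```text
[ 3.530e+01  2.760e+01 -9.700e+00  5.110e+01 -1.000e-01 -1.511e+02] [504.36571983 356.57562771 107.83155831] [-178.5902319     0.62363732  -83.57791471] 10.325 [ 0.02323116  0.01356459 -0.99963809]
shift [-0.0006  0.0057  0.0767] turn -0.08 rows>= 1.2 t 10.325
```

View pics/w3.png

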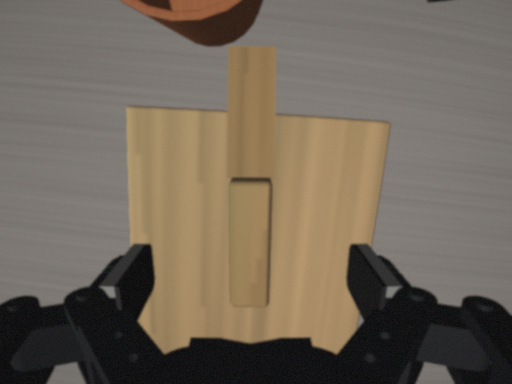

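Request:
{"fn": "carry_out", "kwargs": {"rows": [[-0.0005, 0.0055, 0.025, 0], [-0.0005, 0.0055, 0.05, 0], [-0.0005, 0.0055, 0.0755, 0], [-0.0005, 0.0055, 0.0755, 0]]}}

```text
clock: 10.82
tcp_pos: [501.3, 357.7, 35.2]
tcp_rot: [-178.4, 0.7, -83.6]
contact_force: [-0.9, 0.8, 0.6]
opening: 0.997
```

Request:
{"fn": "carry_out", "kwargs": {"rows": [[0, 0, 0, 0], [0, 0, 0, 0], [0, 0, 0, 0], [0, 0, 0, 0], [0, 0, 0, 0]], "gripper": 0.2, "squeeze": 40}}

```text
clock: 11.45
tcp_pos: [502.9, 358.7, 35.5]
tcp_rot: [-178.2, 0.8, -83.6]
contact_force: [-0.6, -1.8, 6.1]
opening: 0.298
```

Request:
{"fn": "carry_out", "kwargs": {"rows": [[0, 0, -0.01, 0], [0, 0, -0.03, 0], [0, 0, -0.07, 0], [0, 0, -0.12, 0], [0, 0, -0.17, 0]], "gripper": 0.1, "squeeze": 110}}

```text
clock: 12.08
tcp_pos: [496.9, 355.3, 205.5]
tcp_rot: [-178.4, 0.7, -83.6]
contact_force: [1.0, 0.4, -0.8]
opening: 0.278
```

Run:
```python
from h import *
import cv2
d=robot.grab_frame('top'); 
p0=np.array([538.0908,88.774,289.775]);R0=Rn.from_euler('xyz',[179.8166,3.983,-82.825],degrees=True).as_matrix()
T=[[1,-.001,.001,.035],[.001,.963,.269,-67.895],[-.001,-.269,.963,-129.205],[0,0,0,1]]
w=dict(vfov=60.6247,cx=250.1546,cy=192.527,dist_coeffs=robot.grab_frame('wrist')['dist_coeffs'],T_tool_cam=T)
print(w['dist_coeffs'])
q=unpix(w,[[275,115],[386,150],[241,222],[382,165]],[0,0,10],pose_=(p0,R0)); print(q)
p,R,s=pose();print(np.round(s['q'],1),p,s['tcp_rot'],s['clock'],s['contact_force'],s['opening'])
a=cv2.imread('pics/w1.png')[95:320,200:430]
cv2.imwrite('pics/z3.png',cv2.resize(a,None,fx=2.6,fy=2.6,interpolation=cv2.INTER_CUBIC))
a=cv2.imread('pics/top0.png')[180:270,200:300]
cv2.imwrite('pics/z4.png',cv2.resize(a,None,fx=6,fy=6,interpolation=cv2.INTER_CUBIC))
```

```text
[-0.08460912  0.          0.          0.          0.        ]
[[590.0235352   83.92907085  10.        ]
 [566.79837503 -57.88516279  10.        ]
 [446.35515304 108.75322771  10.        ]
 [547.67567427 -57.19475997  10.        ]]
[ 3.560e+01  2.280e+01 -1.400e+00  6.330e+01 -1.000e-01 -1.507e+02] [500.32742121 357.71768455 210.94352865] [-177.76680661    1.09002007  -83.61723399] 12.175 [ 0.94896718  0.62539362 -0.30609945] 0.282859048842523
```

View pics/z3.png

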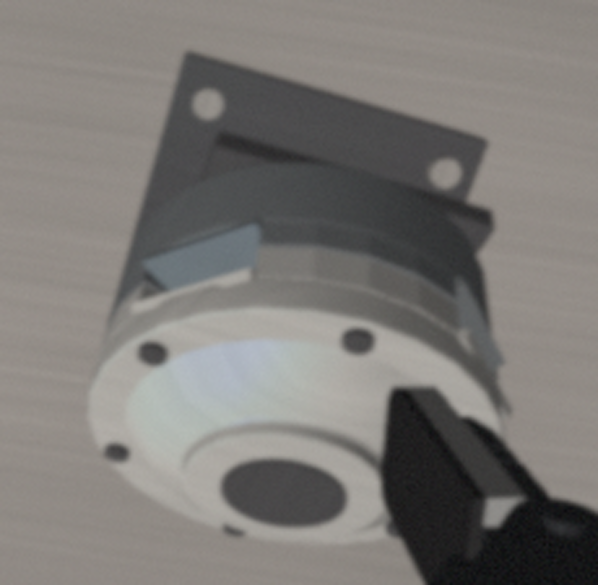

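View pics/z4.png

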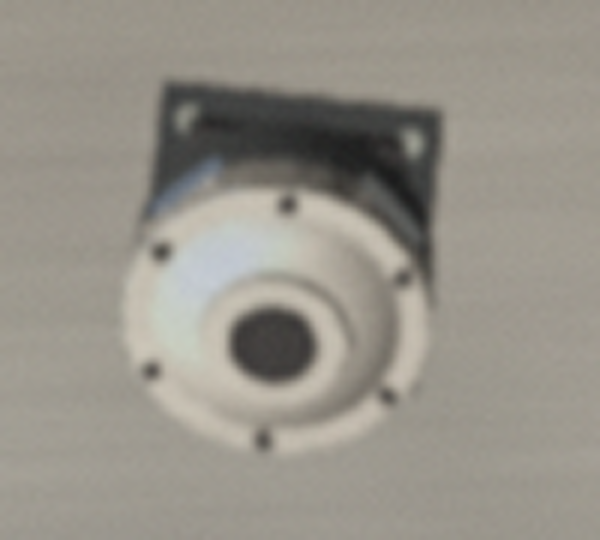

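```bash
cat > fit.py <<'E'
from h import *
from scipy.optimize import least_squares
import sys
w=dict(vfov=60.6247,cx=250.1546,cy=192.527,dist_coeffs=[-0.08460912,0,0,0,0],T_tool_cam=[[1,-.001,.001,.035],[.001,.963,.269,-67.895],[-.001,-.269,.963,-129.205],[0,0,0,1]])
P1=(np.array([536.109,91.647,290.044]),Rn.from_euler('xyz',[179.733,4.1375,-82.590],degrees=True).as_matrix())
def SR(yaw): 
    c,s=np.cos(np.radians(30)),np.sin(np.radians(30))
    return Rn.from_euler('z',yaw,degrees=True).as_matrix()@np.array([[c,0,-s],[0,1,0],[s,0,c]])
if __name__=='__main__':
    print(unpix(w,[[200+186/2.6,95+52/2.6],[200+486/2.6,95+142/2.6]],[0,0,10],pose_=P1))
    d=robot.grab_frame('top')
    tb=np.array([(288,204),(162,250),(152,370),(263,440),(389,396),(404,278)])/6+[200,180]; ti=[0,1,2,3,4,5]
    th=np.array([[272,343]])/6+[200,180]
    wb=np.array([(358,341),(153,353),(117,452),(233,529)])/2.6+[200,95]; wi=[0,1,2,3]
    wh=np.array([[285,492]])/2.6+[200,95]
    def f(q,full=True):
        x,y,yaw,hb,rb,ph,hh=q; R=SR(yaw); o=np.array([x,y,112])
        a=np.radians(ph+60*np.arange(6)); B=o+(R@np.c_[rb*np.cos(a),rb*np.sin(a),np.full(6,hb)].T).T
        H=o+R@[0,0,hh]
        r=[(pix(d,B[ti])-tb)*2,(pix(d,H)-th)*2,(pix(w,B[wi],P1)-wb),(pix(w,H,P1)-wh)]
        return np.concatenate([u.ravel() for u in r])
    s=least_squares(f,[500,30,-9,20,66,0,46]);print(np.round(s.x,1),np.round(s.fun,1))
E
python3 fit.py
```

```text
[[586.99089938  91.87726131  10.        ]
 [565.58133783 -55.16200822  10.        ]]
[ 4.732e+02  3.180e+01 -8.300e+00  2.990e+01  6.740e+01  4.000e-01
  4.730e+01] [-0.5 -0.2 -1.1  0.5 -0.9  0.2 -0.3  0.4 -0.8  0.3 -0.7  0.2 -0.2  0.3
  0.9 -0.1  0.4 -0.   0.3  0.1  1.3 -0.4  0.  -0.1]
```

```bash
cat > geo.py <<'E'
from h import *
from fit import SR
YAW=-8.3; O=np.array([473.2,31.8,112.]); RS=SR(YAW)
L,W=np.meshgrid(np.linspace(0,80,41),np.linspace(-15,15,31))
def surf(x,y,o,side):
    y=y*side; u=(x+y)/2**.5; v=(y-x)/2**.5; r=np.hypot(x,y)
    n=(abs(v)<22.5)&(u>-40)
    low=np.where(n,np.where(u>58,-7*(u-58)/17,0),0.); hi=np.where(n,np.where(u>58,5+7.5*(u-58)/17,5),0.)+o
    low=np.where(r>75.3,-99,low); hi=np.where(r>75.3,99,hi); return low,hi
def blade(tip,hd,pitch=0,roll=0):
    """tip: world pos of underside tip centre; hd: world heading deg; pitch: tip-down deg. returns under, top pts in world"""
    R=Rn.from_euler('z',hd,degrees=True).as_matrix()@Rn.from_euler('yx',[pitch,roll],degrees=True).as_matrix()
    und=np.stack([-L,W,0*L],-1); top=np.stack([-L,W,3+20*L/80],-1)
    return (und@R.T)+tip,(top@R.T)+tip
def rng(tx,ty,dh,o,side,pitch=0,roll=0):
    """tip at seam-plane (tx,ty); returns zmin,zmax shift along seam normal"""
    u,t=blade(O+RS@[tx,ty,0],180+YAW+dh,pitch,roll)
    us=(u-O)@RS; ts=(t-O)@RS
    lo,_=surf(us[...,0],us[...,1],o,side); _,hi=surf(ts[...,0],ts[...,1],o,side)
    return (lo-us[...,2]).max(),(hi-ts[...,2]).min()
E
python3 - <<'E'
from geo import *
for o in (0,4):
  for dh in (0,10,20,30,42):
    best=[]
    for tx in range(20,66,2):
        for ty in range(30,66,2):
            a,b=rng(tx,ty,dh,o,1)
            if b-a>4 and np.hypot(tx,ty)<73: best.append((round((tx+ty)/1.414,1),tx,ty,round(a,1),round(b,1)))
    best.sort(); print(o,dh,best[:4])
E
```

```text
0 0 []
0 10 [(72.1, 44, 58, np.float64(1.8), np.float64(6.5)), (72.1, 46, 56, np.float64(1.8), np.float64(6.5)), (72.1, 48, 54, np.float64(1.8), np.float64(6.5)), (72.1, 50, 52, np.float64(1.5), np.float64(6.5))]
0 20 [(69.3, 36, 62, np.float64(2.6), np.float64(7.4)), (69.3, 38, 60, np.float64(2.6), np.float64(7.4)), (69.3, 40, 58, np.float64(2.6), np.float64(7.4)), (69.3, 42, 56, np.float64(2.6), np.float64(7.4))]
0 30 [(69.3, 36, 62, np.float64(1.7), np.float64(7.3)), (69.3, 38, 60, np.float64(1.7), np.float64(7.2)), (69.3, 40, 58, np.float64(1.7), np.float64(6.9)), (69.3, 42, 56, np.float64(1.7), np.float64(6.8))]
0 42 [(70.7, 38, 62, np.float64(0.5), np.float64(7.1)), (70.7, 40, 60, np.float64(0.5), np.float64(6.5)), (70.7, 42, 58, np.float64(0.5), np.float64(5.9)), (70.7, 44, 56, np.float64(0.5), np.float64(5.4))]
4 0 [(70.7, 50, 50, np.float64(3.6), np.float64(7.8)), (72.1, 44, 58, np.float64(3.5), np.float64(8.4)), (72.1, 46, 56, np.float64(3.0), np.float64(8.4)), (72.1, 48, 54, np.float64(3.0), np.float64(8.4))]
4 10 [(67.9, 46, 50, np.float64(4.4), np.float64(8.6)), (67.9, 48, 48, np.float64(4.4), np.float64(8.6)), (69.3, 34, 64, np.float64(4.2), np.float64(9.3)), (69.3, 36, 62, np.float64(4.2), np.float64(9.3))]
4 20 [(65.1, 38, 54, np.float64(5.1), np.float64(9.5)), (65.1, 40, 52, np.float64(4.9), np.float64(9.5)), (65.1, 42, 50, np.float64(4.9), np.float64(9.5)), (65.1, 44, 48, np.float64(4.9), np.float64(9.5))]
4 30 [(65.1, 40, 52, np.float64(3.8), np.float64(8.3)), (65.1, 42, 50, np.float64(3.7), np.float64(8.3)), (65.1, 44, 48, np.float64(3.7), np.float64(8.3)), (65.1, 46, 46, np.float64(3.7), np.float64(8.3))]
4 42 [(66.5, 42, 52, np.float64(2.2), np.float64(6.4)), (66.5, 44, 50, np.float64(2.2), np.float64(6.4)), (66.5, 46, 48, np.float64(2.2), np.float64(6.4)), (66.5, 48, 46, np.float64(2.2), np.float64(6.4))]
```

Run:
```python
from h import *
plan([590,120,300],None); plan([700,-102,300],None)
```

```text
shift [ 0.244  -0.0673 -0.094 ] turn 0 rows>= 4.3 t 12.225
shift [ 0.4768 -0.152  -0.0949] turn 0 rows>= 8.1 t 12.225
```

Request:
{"fn": "carry_out", "kwargs": {"rows": [[0.03, -0.008, -0.035, 10], [0.08, -0.022, -0.065, 20], [0.135, -0.037, -0.094, 30], [0.19, -0.052, -0.094, 40], [0.244, -0.067, -0.094, 50]]}}

```text
clock: 12.85
tcp_pos: [588.5, 117.2, 295.5]
tcp_rot: [-179.6, 1.7, -134.0]
contact_force: [1.0, 0.0, -0.5]
opening: 0.284
```

Run:
```python
from h import *
p,R,s=pose();print(np.round(s['q'],1),p,s['tcp_rot'],R[:,2])
plan([700,-102,300],81.7)
```

```text
[  10.9   20.5    7.6   75.5    0.6 -125.1] [588.47206108 117.21549393 295.53617572] [-179.59784305    1.68092648 -133.95470024] [ 0.0254124   0.01624458 -0.99954506]
shift [ 0.0802 -0.2325 -0.0052] turn 144.35 rows>= 13.5 t 12.85
```

Request:
{"fn": "carry_out", "kwargs": {"rows": [[0.016, -0.0465, -0.001, 10.5], [0.032, -0.093, -0.002, 21], [0.048, -0.1395, -0.003, 31.5], [0.064, -0.186, -0.004, 42], [0.08, -0.2325, -0.005, 52.5]]}}

```text
clock: 13.48
tcp_pos: [701.4, -100.7, 299.0]
tcp_rot: [178.9, 1.2, 173.5]
contact_force: [0.2, -0.5, -0.5]
opening: 0.285
```

Request:
{"fn": "carry_out", "kwargs": {"rows": [[0, 0, 0, 10.5], [0, 0, 0, 21], [0, 0, 0, 31.5], [0, 0, 0, 42], [0, 0, 0, 52.5]]}}

```text
clock: 14.1
tcp_pos: [700.7, -99.3, 298.8]
tcp_rot: [178.4, -0.2, 121.0]
contact_force: [-0.1, -0.2, -1.1]
opening: 0.285
```

Request:
{"fn": "carry_out", "kwargs": {"rows": [[0, 0, 0, 10.5], [0, 0, 0, 21], [0, 0, 0, 31.5], [0, 0, 0, 39.3]]}}

```text
clock: 14.6
tcp_pos: [700.7, -99.3, 298.8]
tcp_rot: [178.8, -1.2, 81.8]
contact_force: [-0.5, -1.2, -1.3]
opening: 0.284
```

Run:
```python
from h import *
d=snap('wrist','w4.png')
p,R,s=pose();print(np.round(s['q'],1),p,s['tcp_rot'],R[:,2],s['clock'],s['opening'])
print(R.T@[.99,-.144,0])
```

```text
[-8.6 33.1 29.  84.7  1.2 -0.2] [700.73456706 -99.26659876 298.80517414] [178.8242195   -1.17139311  81.66135016] [ 0.023267    0.017247   -0.99958051] 14.65 0.2845925154635039
[0.00109555 1.00020621 0.02055076]
```

View pics/w4.png

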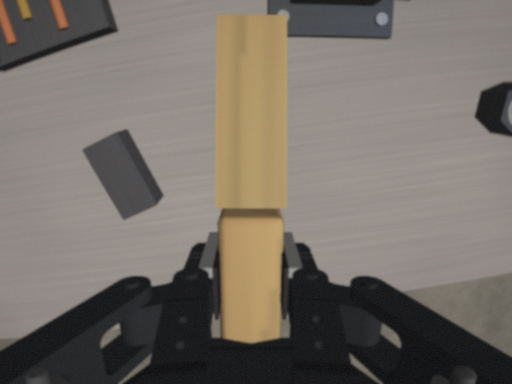

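Request:
{"fn": "carry_out", "kwargs": {"rows": [[0, 0.06, 0, 0], [0, 0.12, 0, 0], [0, 0.18, 0, 0], [0, 0.24, 0, 0], [0, 0.3, 0, 0]]}}

```text
clock: 15.28
tcp_pos: [787.8, -112.4, 330.3]
tcp_rot: [179.0, -1.2, 82.2]
contact_force: [1.6, -0.5, -0.2]
opening: 0.284
```

Run:
```python
from h import *
p,R,s=pose();print(np.round(s['q'],1),np.round(s['qvel'],1),p,s['tcp_rot'],R[:,2],s['clock'],s['opening'])
```

```text
[ -8.6  52.   72.1 109.2   1.2  -0.7] [   1.2  -23.2  -54.3 -110.2   -1.1    2.5] [ 787.82599191 -112.43065205  330.34835666] [178.96909731  -1.15483856  82.1595665 ] [ 0.02057239  0.0175084  -0.99963505] 15.275 0.28366043720457434
```

Request:
{"fn": "carry_out", "kwargs": {"rows": [[0, 0, 0, 0]]}}

```text
clock: 15.4
tcp_pos: [788.8, -112.2, 332.2]
tcp_rot: [178.6, -1.2, 82.2]
contact_force: [-0.8, -0.0, -0.3]
opening: 0.285
```

Run:
```python
from h import *
p,R,s=pose();print(np.round(s['q'],1),np.round(s['qvel'],1),p,s['tcp_rot'],R[:,2],s['clock'],s['opening'])
```

```text
[ -8.5  51.7  71.7 108.7   1.2  -0.7] [-0.  -1.2  0.8  8.   0.   0.1] [ 788.75143481 -112.15322855  332.18325835] [178.6444739   -1.16196072  82.18163199] [ 0.02619408  0.0168665  -0.99951458] 15.4 0.28489322971990827
```

Run:
```python
from geo import *
for o in (0,4,8):
  for dh in (0,10,20,30):
   for pi in (0,10,20,30):
    best=[]
    for tx in range(10,66,3):
        for ty in range(20,66,3):
            a,b=rng(tx,ty,dh,o,1,pi)
            if b-a>3 and np.hypot(tx,ty)<73: best.append((round((tx+ty)/1.414,1),tx,ty,round(a,1),round(b,1)))
    best.sort(); print(o,dh,pi,[tuple(map(float,b)) for b in best[:2]])
```

```text
0 0 0 []
0 0 10 [(72.1, 46.0, 56.0, -0.2, 4.1), (72.1, 49.0, 53.0, -0.4, 4.1)]
0 0 20 [(70.0, 37.0, 62.0, -0.6, 2.8), (70.0, 40.0, 59.0, -0.6, 2.8)]
0 0 30 [(70.0, 37.0, 62.0, -0.6, 2.6), (70.0, 40.0, 59.0, -0.6, 2.6)]
0 10 0 [(72.1, 46.0, 56.0, 1.8, 6.5), (72.1, 49.0, 53.0, 1.8, 6.5)]
0 10 10 [(67.9, 37.0, 59.0, 1.2, 4.2), (67.9, 40.0, 56.0, 1.1, 4.2)]
0 10 20 [(67.9, 37.0, 59.0, 0.9, 3.9), (67.9, 40.0, 56.0, 0.9, 3.9)]
0 10 30 [(70.0, 37.0, 62.0, 0.0, 4.6), (70.0, 40.0, 59.0, 0.0, 4.6)]
0 20 0 [(67.9, 37.0, 59.0, 3.4, 6.8), (67.9, 40.0, 56.0, 3.4, 6.8)]
0 20 10 [(65.8, 37.0, 56.0, 2.2, 5.4), (65.8, 40.0, 53.0, 2.2, 5.4)]
0 20 20 [(67.9, 37.0, 59.0, 1.3, 6.1), (67.9, 40.0, 56.0, 1.3, 6.1)]
0 20 30 [(67.9, 40.0, 56.0, 1.3, 5.8), (67.9, 43.0, 53.0, 1.3, 5.8)]
0 30 0 [(67.9, 40.0, 56.0, 2.4, 6.0), (67.9, 43.0, 53.0, 2.4, 5.7)]
0 30 10 [(67.9, 40.0, 56.0, 1.6, 5.5), (67.9, 43.0, 53.0, 1.6, 5.2)]
0 30 20 [(67.9, 40.0, 56.0, 1.6, 5.1), (67.9, 43.0, 53.0, 1.6, 4.8)]
0 30 30 [(70.0, 40.0, 59.0, 0.7, 6.3), (70.0, 43.0, 56.0, 0.7, 6.1)]
4 0 0 [(70.0, 46.0, 53.0, 4.4, 7.5), (70.0, 49.0, 50.0, 
[... 1446 characters left out ...]
7, 9.0)]
8 10 20 [(57.3, 34.0, 47.0, 3.3, 10.0), (59.4, 37.0, 47.0, 2.7, 10.3)]
8 10 30 [(57.3, 34.0, 47.0, 1.3, 8.2), (59.4, 37.0, 47.0, 1.3, 8.9)]
8 20 0 [(59.4, 37.0, 47.0, 8.3, 11.3), (59.4, 40.0, 44.0, 8.0, 11.3)]
8 20 10 [(55.2, 34.0, 44.0, 6.0, 9.4), (55.2, 37.0, 41.0, 6.0, 9.4)]
8 20 20 [(53.0, 31.0, 44.0, 4.3, 8.3), (55.2, 34.0, 44.0, 4.0, 9.1)]
8 20 30 [(48.8, 28.0, 41.0, 2.6, 6.7), (50.9, 31.0, 41.0, 2.6, 7.4)]
8 30 0 [(59.4, 37.0, 47.0, 6.6, 9.8), (59.4, 40.0, 44.0, 6.4, 9.8)]
8 30 10 [(57.3, 34.0, 47.0, 5.3, 8.4), (57.3, 37.0, 44.0, 5.3, 8.4)]
8 30 20 [(57.3, 34.0, 47.0, 4.3, 8.1), (57.3, 37.0, 44.0, 4.3, 8.1)]
8 30 30 [(55.2, 34.0, 44.0, 3.7, 6.9), (55.2, 37.0, 41.0, 3.8, 6.9)]
```

```bash
cat >> geo.py <<'E'
GP=np.array([502.9,358.7,35.5]);GR=Rn.from_euler('xyz',[-178.2,.8,-83.6],degrees=True).as_matrix()
def wedge_in_tool():
    Rw=Rn.from_euler('z',6.4,degrees=True).as_matrix(); o=np.array([485.5,355.9,12.])
    T=GR.T@Rw; t=GR.T@(o-GP); t[0]=0.0; return T,t   # wedge->tool
E
python3 - <<'E'
from geo import *
from fit import w
T,t=wedge_in_tool(); print(np.round(T,3),np.round(t,1))
pts=np.array([[122.5,15,3],[122.5,-15,3],[122.5,15,0],[42.5,13,36],[42.5,-13,36],[-42.5,0,36]])
p,R,s=pose(); P=(np.array([700.735,-99.267,298.805]),Rn.from_euler('xyz',[178.824,-1.171,81.661],degrees=True).as_matrix())
W=(T@pts.T).T+t; W=(P[1]@W.T).T+P[0]
print(np.round(pix(w,W,P),1)); print(np.round(P[1]@T,3))
import cv2
a=cv2.imread('pics/w4.png')[0:230,190:310]; cv2.imwrite('pics/z5.png',cv2.resize(a,None,fx=4,fy=2.6,interpolation=cv2.INTER_CUBIC))
E
```

```text
[[ 0.    -1.    -0.014]
 [-1.     0.    -0.031]
 [ 0.031  0.014 -0.999]] [ 0.  18.3 22.9]
[[214.8  15.7]
 [284.5  15.4]
 [215.6  17.6]
 [214.5 217. ]
 [282.9 217.2]
 [249.  393.7]]
[[-0.988 -0.144 -0.056]
 [ 0.146 -0.989 -0.026]
 [-0.052 -0.034  0.998]]
```

View pics/z5.png

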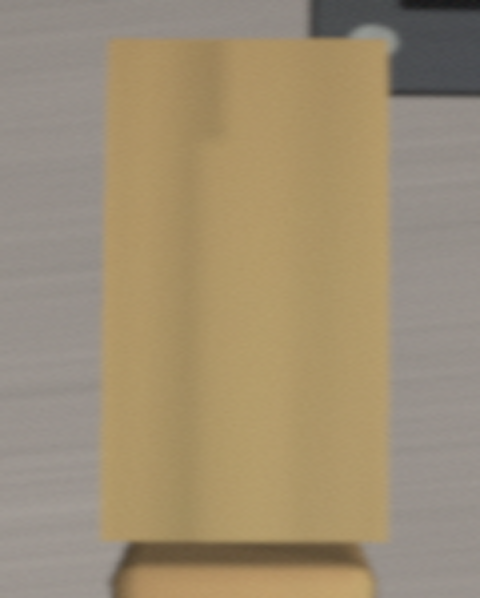

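```bash
sed -i 's/t\[0\]=0.0/t[0]=0.8/' geo.py
cat >> geo.py <<'E'
from scipy.optimize import brentq
T_,t_=wedge_in_tool(); TIP=T_@np.array([122.5,0,0])+t_
def target(tx,ty,tz,dh,R=None):
    """-> TCP pos, turn deg about tool z"""
    p0,R0,s=pose()
    if R is None: R=R0
    want=np.radians(180+YAW+dh)
    def e(a):
        h=R@Rn.from_euler('z',a,degrees=True).as_matrix()@T_[:,0]; x=np.arctan2(h[1],h[0])-want
        return (x+np.pi)%(2*np.pi)-np.pi
    a=0.
    for _ in range(6): a+=np.degrees(e(a))   # yaw falls as turn grows
    R1=R@Rn.from_euler('z',a,degrees=True).as_matrix()
    return O+RS@[tx,ty,tz]-R1@TIP,a
def tplan(tx,ty,tz,dh):
    p0,R,s=pose(); P,a=target(tx,ty,tz,dh); d=R.T@(P-p0)/1000
    print('TCP',np.round(P,1),'shift',np.round(d,4),'turn',round(a,2),'rows>=',round(max(np.linalg.norm(d)/.0625,abs(a)/10.7),1),'t',s['clock'])
def tipnow():
    p0,R,s=pose(); h=R@T_
    print('tip seam',np.round(RS.T@(p0+R@TIP-O),1),'dh',round((np.degrees(np.arctan2(h[1,0],h[0,0]))-180-YAW+180)%360-180,1),'F',np.round(s['contact_force'],1),'Fn',round(float(np.array(s['contact_force'])@RS[:,2]),1),'open',round(s['opening'],3),'t',s['clock'])
E
python3 - <<'E'
from geo import *
tipnow()
tplan(80,96,60,22); tplan(65,81,4.5,22); tplan(40,56,4.5,22)
E
```

```text
tip seam [294.3 -96.4  50.6] dh 0.4 F [-0.8 -0.  -0.3] Fn 0.1 open 0.285 t 15.4
TCP [626.5 144.6 233.8] shift [ 0.2302 -0.198   0.0984] turn -21.56 rows>= 5.1 t 15.4
TCP [639.  127.6 178.2] shift [ 0.214  -0.1847  0.154 ] turn -21.56 rows>= 5.2 t 15.4
TCP [613.9 106.  165.7] shift [ 0.1889 -0.2069  0.1655] turn -21.56 rows>= 5.2 t 15.4
```

Request:
{"fn": "carry_out", "kwargs": {"rows": [[0.043, -0.037, 0.031, -4.3], [0.086, -0.074, 0.062, -8.6], [0.128, -0.111, 0.092, -13], [0.171, -0.148, 0.123, -17.3], [0.214, -0.185, 0.154, -21.5]]}}

```text
clock: 16.02
tcp_pos: [660.4, 88.5, 206.2]
tcp_rot: [178.4, -0.6, 103.8]
contact_force: [1.0, 0.7, -0.7]
opening: 0.282
```

Request:
{"fn": "carry_out", "kwargs": {"rows": [[0, 0, 0, 0], [0, 0, 0, 0]]}}

```text
clock: 16.27
tcp_pos: [662.8, 87.5, 207.6]
tcp_rot: [178.3, -0.5, 103.6]
contact_force: [-0.3, 0.3, -0.8]
opening: 0.286
```

Run:
```python
from geo import *
tipnow(); d=snap('wrist','w5.png'); snap('scene','s5.png')
tplan(40,56,4.8,22)
p,R,s=pose();print(p,s['tcp_rot'],np.round(s['q'],1))
import cv2
a=cv2.imread('pics/s5.png')[120:260,180:330]; cv2.imwrite('pics/s5z.png',cv2.resize(a,None,fx=5,fy=4,interpolation=cv2.INTER_CUBIC))
```

```text
tip seam [105.1  44.9  15.3] dh 21.9 F [-0.3  0.3 -0.8] Fn -0.5 open 0.286 t 16.275
TCP [613.7 106.  166.3] shift [ 0.0303 -0.0466  0.0413] turn -0.2 rows>= 1.1 t 16.375
[664.79931384  86.74778321 208.840086  ] [178.11303873  -0.52131308 103.53224639] [ 7.1 28.9  8.4 67.6  0.7 -6.4]
```

View pics/w5.png

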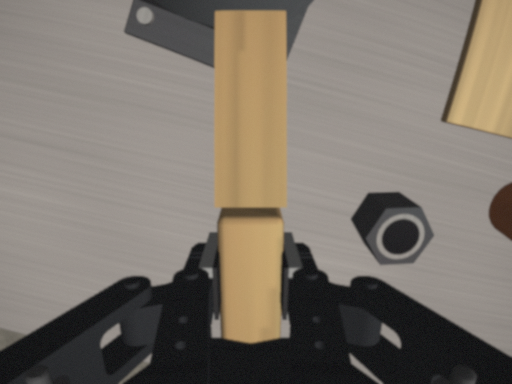

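View pics/s5z.png

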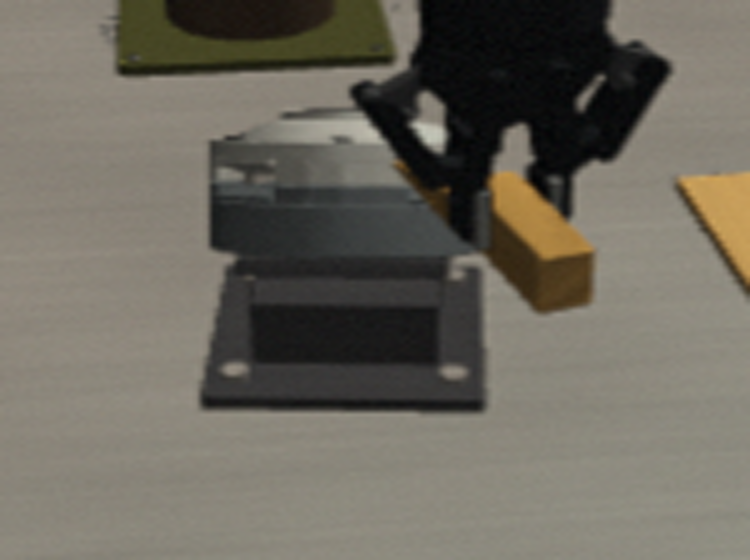

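Run:
```python
from geo import *
tplan(62,78,4.8,22)
```

```text
TCP [635.7 125.  177.3] shift [ 0.0437 -0.0204  0.0313] turn -0.2 rows>= 0.9 t 16.375
```

Request:
{"fn": "carry_out", "kwargs": {"rows": [[0.022, -0.01, 0.0155, 0], [0.0435, -0.0205, 0.0313, 0], [0.0435, -0.0205, 0.0313, 0]]}}

```text
clock: 16.75
tcp_pos: [633.9, 125.3, 175.9]
tcp_rot: [178.3, -0.6, 103.6]
contact_force: [1.1, -0.5, -1.4]
opening: 0.286
```

Run:
```python
from geo import *
tipnow(); tplan(42,58,4.8,22)
```

```text
tip seam [59.7 78.2  4.9] dh 21.8 F [ 1.1 -0.5 -1.4] Fn -1.8 open 0.286 t 16.75
TCP [615.8 107.7 167. ] shift [-0.0129 -0.0219  0.0081] turn -0.15 rows>= 0.4 t 16.75
```

Go in along the seam plane, slowly.

Request:
{"fn": "carry_out", "kwargs": {"rows": [[-0.005, -0.008, 0.003, 0], [-0.009, -0.015, 0.0055, 0], [-0.013, -0.022, 0.008, 0], [-0.013, -0.022, 0.008, 0]]}}

```text
clock: 17.25
tcp_pos: [615.4, 106.8, 167.4]
tcp_rot: [178.3, -0.6, 103.5]
contact_force: [-0.4, 0.7, -1.7]
opening: 0.283
```

Run:
```python
from geo import *
tipnow(); snap('scene','s6.png'); tipnow()
print('up normal mm',np.round(w2tool(RS[:,2]),3),'heading/-u in seam plane',np.round(w2tool(RS@np.array([-.707,-.707,0])),3))
import cv2
a=cv2.imread('pics/s6.png')[120:260,180:330]; cv2.imwrite('pics/s6z.png',cv2.resize(a,None,fx=5,fy=4,interpolation=cv2.INTER_CUBIC))
```

```text
tip seam [41.9 57.4  5.3] dh 21.8 F [-0.4  0.7 -1.7] Fn -1.2 open 0.283 t 17.25
tip seam [42.3 57.9  5.1] dh 21.8 F [ 0.2 -0.5 -1.2] Fn -1.2 open 0.283 t 17.3
up normal mm [ 0.194 -0.437 -0.878] heading/-u in seam plane [-0.432 -0.842  0.324]
```

View pics/s6z.png

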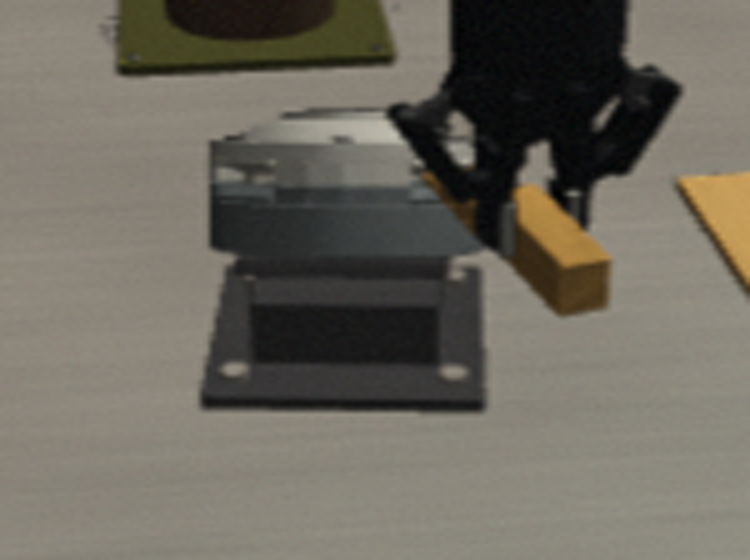

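Request:
{"fn": "carry_out", "kwargs": {"rows": [[-0.0005, -0.0015, -0.0002, 0], [-0.0007, -0.003, -0.002, 0], [-0.0007, -0.0034, -0.003, 0]]}}

```text
clock: 17.68
tcp_pos: [613.5, 106.7, 170.2]
tcp_rot: [178.2, -0.6, 103.6]
contact_force: [2.1, 1.9, -5.1]
opening: 0.284
```

Run:
```python
from geo import *
tipnow()
```

```text
tip seam [41.7 56.9  8.4] dh 21.9 F [ 2.1  1.9 -5.1] Fn -5.4 open 0.284 t 17.675
```

Request:
{"fn": "carry_out", "kwargs": {"rows": [[0.0002, -0.0005, -0.0009, 0], [0.0004, -0.0009, -0.0018, 0], [0.0006, -0.0013, -0.0026, 0]]}}

```text
clock: 18.05
tcp_pos: [611.7, 106.6, 173.0]
tcp_rot: [178.2, -0.5, 103.6]
contact_force: [3.1, -0.0, -5.3]
opening: 0.281
```

Run:
```python
from geo import *
tipnow(); snap('scene','s7.png'); tipnow(); p,R,s=pose(); d=snap('wrist','w7.png')
import cv2
a=cv2.imread('pics/s7.png')[120:260,180:330]; cv2.imwrite('pics/s7z.png',cv2.resize(a,None,fx=5,fy=4,interpolation=cv2.INTER_CUBIC))
```

```text
tip seam [41.5 56.5 11.8] dh 21.8 F [ 3.1 -0.  -5.3] Fn -6.2 open 0.281 t 18.05
tip seam [41.5 56.5 11.9] dh 21.8 F [ 2.6 -0.2 -5.2] Fn -5.8 open 0.28 t 18.1
```

View pics/s7z.png

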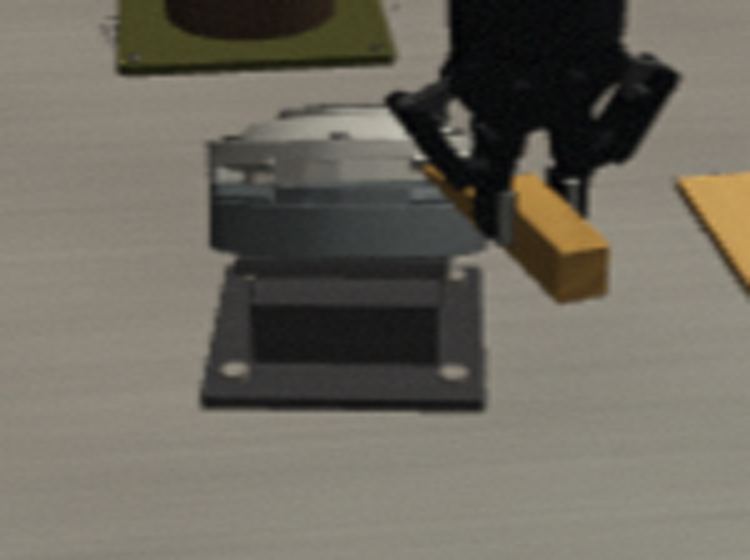

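View pics/w7.png

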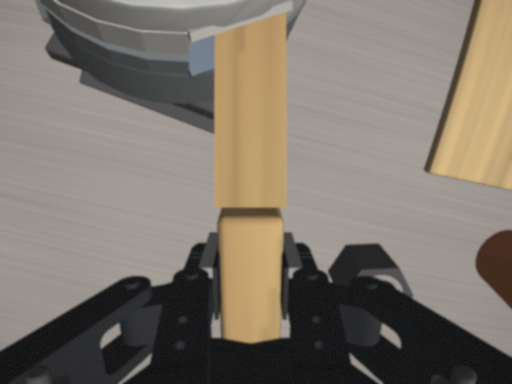

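```bash
cat >> geo.py <<'E'
def openest(side):
    p0,R,s=pose()
    f=lambda z:(((R@T_)@np.stack([122.5-L,W,z],-1).reshape(-1,3).T).T+R@t_+p0-O)@RS
    u=f(0*L); t=f(3+20*L/80)
    _,hi=surf(t[:,0],t[:,1],0,side); lo,_=surf(u[:,0],u[:,1],0,side)
    print('o if top touching',round(float((t[:,2]-hi).max()),1),'bottom clearance',round(float((u[:,2]-lo).min()),1))
E
python3 - <<'E'
from geo import *
openest(1)
E
```

```text
o if top touching 4.3 bottom clearance 10.0
```

Run:
```python
from geo import *
print('down 2',np.round(w2tool(-2*RS[:,2]),2)); tplan(70,85,10,22); tplan(110,40,10,0)
```

```text
down 2 [-0.39  0.87  1.76]
TCP [641.  131.3 185.7] shift [ 0.0173  0.0348 -0.0113] turn -0.16 rows>= 0.6 t 18.15
TCP [670.4  42.2 205.1] shift [-0.0761  0.0431 -0.0314] turn 21.81 rows>= 2.0 t 18.15
```

Request:
{"fn": "carry_out", "kwargs": {"rows": [[-0.0004, 0.0009, 0.0018, 0], [0.008, 0.017, -0.005, 0], [0.0173, 0.0348, -0.0113, 0], [-0.03, 0.04, -0.02, 10], [-0.076, 0.043, -0.031, 20]]}}

```text
clock: 18.77
tcp_pos: [669.1, 41.8, 204.4]
tcp_rot: [178.7, -1.1, 83.3]
contact_force: [0.6, 0.9, -0.8]
opening: 0.284
```

Run:
```python
from geo import *
tipnow(); tplan(80,-75,5,-22); tplan(62,-78,4.8,-22)
```

```text
tip seam [108.6  36.5  10.4] dh 1.6 F [ 0.6  0.9 -0.8] Fn -0.9 open 0.284 t 18.775
TCP [ 617.3 -105.6  184.4] shift [-0.1528 -0.0347  0.0163] turn 23.58 rows>= 2.5 t 18.775
TCP [ 601.6 -106.4  175.3] shift [-0.1555 -0.0505  0.0251] turn 23.58 rows>= 2.6 t 18.775
```

Request:
{"fn": "carry_out", "kwargs": {"rows": [[-0.052, -0.008, 0.005, 8], [-0.104, -0.02, 0.01, 16], [-0.153, -0.0347, 0.0163, 23.5], [-0.1555, -0.0505, 0.0251, 23.5], [-0.1555, -0.0505, 0.0251, 23.5]]}}

```text
clock: 19.4
tcp_pos: [600.3, -106.6, 174.4]
tcp_rot: [179.4, -1.5, 60.0]
contact_force: [0.1, -0.4, -1.8]
opening: 0.285
```

Run:
```python
from geo import *
tipnow(); snap('scene','s8.png'); tplan(41,-57,4.8,-22)
import cv2
a=cv2.imread('pics/s8.png')[120:260,180:330]; cv2.imwrite('pics/s8z.png',cv2.resize(a,None,fx=5,fy=4,interpolation=cv2.INTER_CUBIC))
```

```text
tip seam [ 60.5 -78.8   4.9] dh -21.8 F [ 0.1 -0.4 -1.8] Fn -1.6 open 0.285 t 19.4
TCP [586.6 -83.  164.8] shift [ 0.0121 -0.0252  0.0103] turn 0.27 rows>= 0.5 t 19.45
```

View pics/s8z.png

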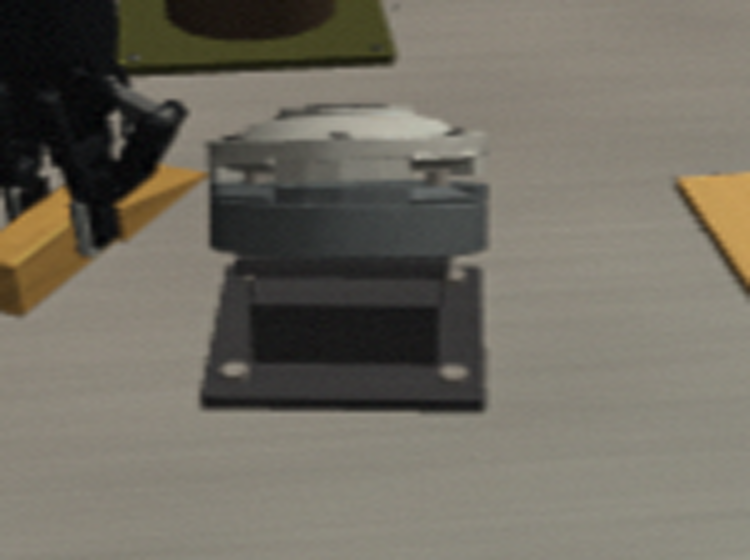

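Request:
{"fn": "carry_out", "kwargs": {"rows": [[0.004, -0.0085, 0.0035, 0], [0.0085, -0.017, 0.007, 0], [0.0121, -0.0252, 0.0103, 0], [0.0121, -0.0252, 0.0103, 0]]}}

```text
clock: 19.95
tcp_pos: [586.9, -81.8, 164.3]
tcp_rot: [179.2, -1.6, 60.2]
contact_force: [1.0, -0.1, -1.3]
opening: 0.279
```

Run:
```python
from geo import *
tipnow(); openest(-1); p,R,s=pose(); d=snap('wrist','w9.png'); print('up5',np.round(w2tool(5*RS[:,2]),2),'in1',np.round(w2tool(RS@[-.707,.707,0]),2))
```

```text
tip seam [ 40.6 -56.5   4.3] dh -21.6 F [ 1.  -0.1 -1.3] Fn -1.6 open 0.279 t 19.95
o if top touching -2.6 bottom clearance 2.9
up5 [-0.8  -2.26 -4.39] in1 [ 0.42 -0.83  0.35]
```

View pics/w9.png

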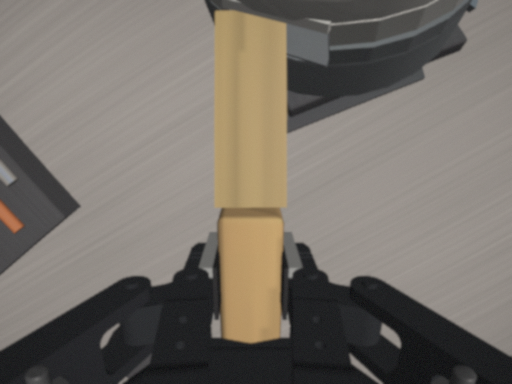

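Request:
{"fn": "carry_out", "kwargs": {"rows": [[0.0008, -0.0017, 0.0007, 0], [0.0006, -0.0024, -0.0008, 0], [0.0003, -0.0033, -0.0025, 0], [0, -0.004, -0.004, 0]]}}

```text
clock: 20.5
tcp_pos: [584.9, -81.5, 168.6]
tcp_rot: [179.0, -1.6, 60.1]
contact_force: [2.6, 0.4, -5.9]
opening: 0.282
```

Run:
```python
from geo import *
tipnow(); openest(-1)
```

```text
tip seam [ 41.  -56.3   8.8] dh -21.7 F [ 2.6  0.4 -5.9] Fn -6.4 open 0.282 t 20.5
o if top touching 1.8 bottom clearance 7.4
```

Request:
{"fn": "carry_out", "kwargs": {"rows": [[-0.0002, -0.0006, -0.0011, 0], [-0.0004, -0.0011, -0.0022, 0], [-0.0006, -0.0017, -0.0033, 0], [-0.0008, -0.0022, -0.0044, 0], [-0.0009, -0.0026, -0.005, 0]]}}

```text
clock: 21.12
tcp_pos: [581.6, -80.6, 173.8]
tcp_rot: [179.1, -1.6, 60.1]
contact_force: [4.1, 0.1, -4.5]
opening: 0.285
```

Run:
```python
from geo import *
tipnow(); openest(-1); snap('scene','s10.png');snap('wrist','w10.png')
import cv2
a=cv2.imread('pics/s10.png')[120:260,180:330]; cv2.imwrite('pics/s10z.png',cv2.resize(a,None,fx=5,fy=4,interpolation=cv2.INTER_CUBIC))
```

```text
tip seam [ 40.7 -55.9  15.1] dh -21.7 F [ 4.1  0.1 -4.5] Fn -5.9 open 0.285 t 21.125
o if top touching 8.3 bottom clearance 13.4
```

View pics/s10z.png

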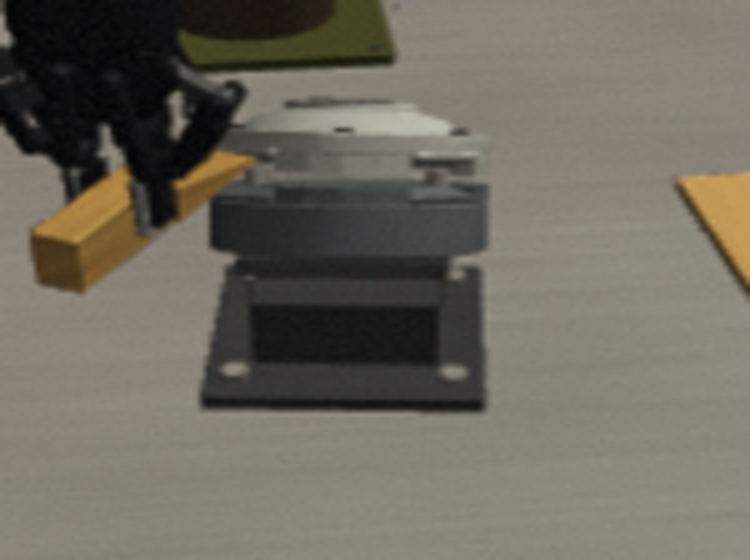

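View pics/w10.png

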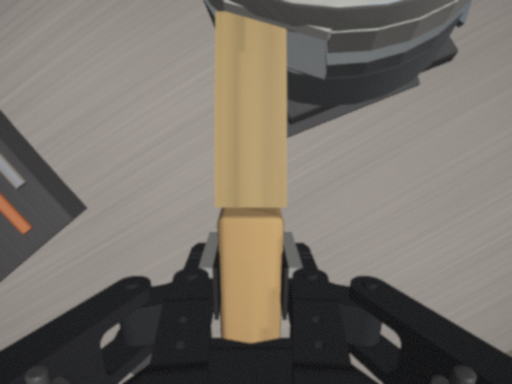

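Run:
```python
from geo import *
print('down 2',np.round(w2tool(-2*RS[:,2]),2)); tplan(70,-85,13,-22); tplan(110,-40,10,0)
```

```text
down 2 [0.32 0.9  1.76]
TCP [ 603.2 -113.7  186.7] shift [-0.0175  0.0355 -0.0128] turn 0.29 rows>= 0.7 t 21.225
TCP [658.9 -37.  205.1] shift [ 0.0772  0.0457 -0.0283] turn -21.7 rows>= 2.0 t 21.225
```

Request:
{"fn": "carry_out", "kwargs": {"rows": [[0.0003, 0.0009, 0.0018, 0], [-0.008, 0.017, -0.005, 0], [-0.0175, 0.0355, -0.0128, 0], [0.025, 0.042, -0.02, -10], [0.077, 0.0457, -0.028, -20]]}}

```text
clock: 21.85
tcp_pos: [657.4, -37.6, 204.4]
tcp_rot: [178.8, -1.2, 80.3]
contact_force: [0.4, -0.3, -1.2]
opening: 0.284
```

Run:
```python
from geo import *
tipnow(); tplan(80,75,8,22); tplan(60,75,7,22)
```

```text
tip seam [108.7 -38.   10.6] dh -1.5 F [ 0.4 -0.3 -1.2] Fn -1.3 open 0.284 t 21.85
TCP [649.3 120.  188.6] shift [ 0.1536 -0.0351  0.0183] turn -23.49 rows>= 2.5 t 21.85
TCP [632.6 122.5 177.7] shift [ 0.1529 -0.0522  0.0288] turn -23.49 rows>= 2.6 t 21.85
```

Request:
{"fn": "carry_out", "kwargs": {"rows": [[0.052, -0.008, 0.005, -8], [0.104, -0.02, 0.01, -16], [0.153, -0.035, 0.018, -23.5], [0.153, -0.052, 0.0288, -23.5], [0.153, -0.052, 0.0288, -23.5]]}}

```text
clock: 22.48
tcp_pos: [631.2, 123.5, 176.3]
tcp_rot: [178.6, -0.6, 103.7]
contact_force: [0.4, -0.5, -1.4]
opening: 0.283
```

Run:
```python
from geo import *
tipnow(); d=snap('scene','s11.png');tplan(39,54,7,22)
import cv2
a=cv2.imread('pics/s11.png')[140:215,215:285]; cv2.imwrite('pics/s11z.png',cv2.resize(a,None,fx=10,fy=8,interpolation=cv2.INTER_CUBIC))
# predicted lips pixel for o
for o in (0,5,10):
    for sgn in (1,-1):
        a=O+RS@np.array([53,sgn*53,5+7.5+o]); b=O+RS@np.array([53,sgn*53,-7]); print(o,sgn,pix(d,[a,b]).round(1).tolist())
```

```text
tip seam [58.  75.9  6.9] dh 22.0 F [ 0.4 -0.5 -1.4] Fn -1.4 open 0.283 t 22.475
TCP [611.6 104.3 167.2] shift [-0.0131 -0.0254  0.0092] turn -0.12 rows>= 0.5 t 22.525
0 1 [[267.6, 161.7], [267.5, 169.4]]
0 -1 [[225.9, 161.0], [225.9, 168.7]]
5 1 [[267.6, 159.7], [267.5, 169.4]]
5 -1 [[225.9, 159.1], [225.9, 168.7]]
10 1 [[267.7, 157.8], [267.5, 169.4]]
10 -1 [[225.9, 157.1], [225.9, 168.7]]
```

View pics/s11z.png

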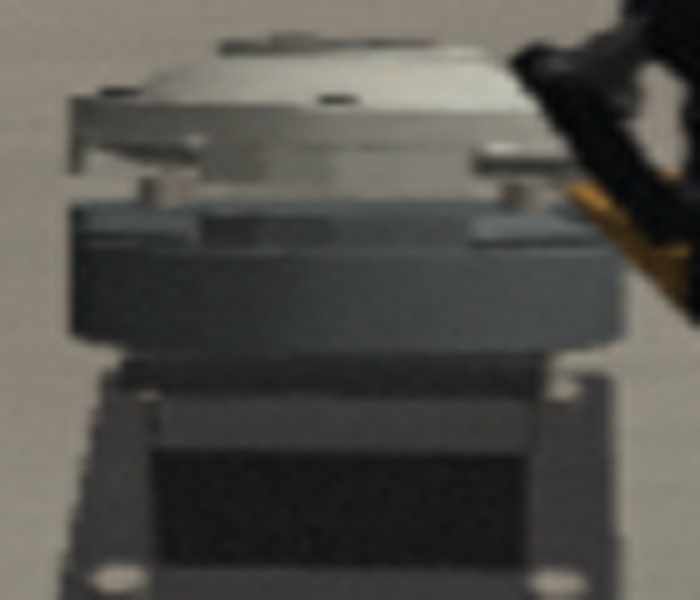

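Request:
{"fn": "carry_out", "kwargs": {"rows": [[-0.0045, -0.0085, 0.003, 0], [-0.009, -0.017, 0.006, 0], [-0.0131, -0.0254, 0.0092, 0], [-0.0131, -0.0254, 0.0092, 0]]}}

```text
clock: 23.02
tcp_pos: [612.1, 103.3, 167.2]
tcp_rot: [178.3, -0.6, 103.5]
contact_force: [0.2, 0.3, -0.6]
opening: 0.286
```

Run:
```python
from geo import *
tipnow(); openest(1); print('up5',np.round(w2tool(5*RS[:,2]),2))
```

```text
tip seam [39.4 53.5  6.6] dh 21.8 F [ 0.2  0.3 -0.6] Fn -0.6 open 0.286 t 23.025
o if top touching 0.7 bottom clearance 2.9
up5 [ 0.97 -2.19 -4.39]
```

Request:
{"fn": "carry_out", "kwargs": {"rows": [[0.0002, -0.0006, -0.0011, 0], [0.0004, -0.0011, -0.0022, 0], [0.0006, -0.0014, -0.0028, 0]]}}

```text
clock: 23.4
tcp_pos: [611.8, 104.9, 170.5]
tcp_rot: [178.2, -0.6, 103.6]
contact_force: [0.7, -0.0, -0.8]
opening: 0.283
```

Run:
```python
from geo import *
tipnow(); openest(1)
```

```text
tip seam [40.6 54.9  9.5] dh 21.9 F [ 0.7 -0.  -0.8] Fn -1.1 open 0.283 t 23.4
o if top touching 2.7 bottom clearance 6.7
```

Request:
{"fn": "carry_out", "kwargs": {"rows": [[0.0002, -0.0005, -0.001, 0], [0.0002, -0.0005, -0.001, 0]]}}

```text
clock: 23.65
tcp_pos: [611.4, 104.8, 171.2]
tcp_rot: [178.2, -0.5, 103.6]
contact_force: [1.2, 0.3, -3.5]
opening: 0.283
```

Run:
```python
from geo import *
tipnow(); openest(1)
```

```text
tip seam [40.6 54.8 10.3] dh 21.8 F [ 1.2  0.3 -3.5] Fn -3.6 open 0.283 t 23.65
o if top touching 3.6 bottom clearance 7.5
```

Request:
{"fn": "carry_out", "kwargs": {"rows": [[0.0003, -0.0007, -0.0014, 0], [0.0006, -0.0014, -0.0028, 0], [0.0009, -0.0021, -0.0042, 0], [0.0012, -0.0028, -0.0056, 0], [0.0015, -0.0035, -0.007, 0]]}}

```text
clock: 24.28
tcp_pos: [607.3, 105.1, 178.3]
tcp_rot: [178.2, -0.5, 103.6]
contact_force: [3.6, -1.0, -4.9]
opening: 0.28
```

Run:
```python
from geo import *
tipnow(); openest(1);  print('down 2',np.round(w2tool(-2*RS[:,2]),2)); tplan(70,85,16,22); tplan(110,40,15,0); snap('scene','s12.png')
import cv2
a=cv2.imread('pics/s12.png')[140:215,215:285]; cv2.imwrite('pics/s12z.png',cv2.resize(a,None,fx=10,fy=8,interpolation=cv2.INTER_CUBIC))
```

```text
tip seam [40.6 54.4 18.5] dh 21.8 F [ 3.6 -1.  -4.9] Fn -6.1 open 0.28 t 24.275
o if top touching 11.9 bottom clearance 15.5
down 2 [-0.39  0.87  1.76]
TCP [638.1 131.8 190.9] shift [ 0.0189  0.0365 -0.0113] turn -0.16 rows>= 0.7 t 24.275
TCP [667.9  42.5 209.4] shift [-0.0747  0.0452 -0.0304] turn 21.82 rows>= 2.0 t 24.275
```

View pics/s12z.png

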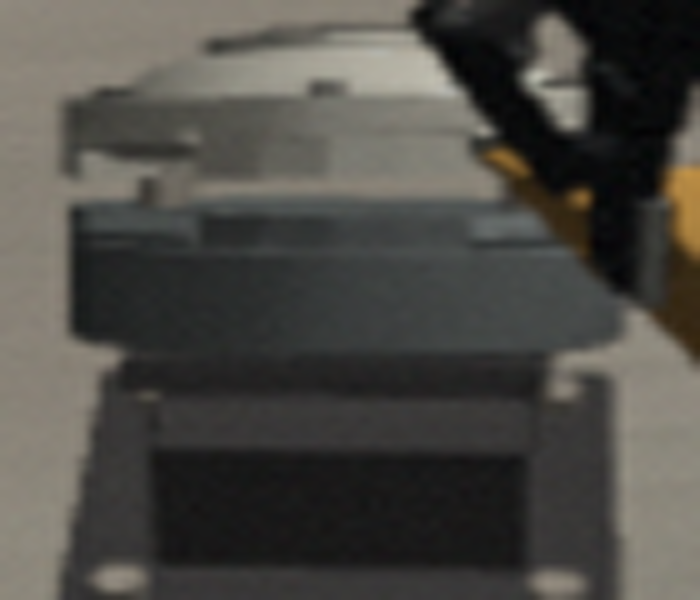

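Left is now ahead by about 4 mm. Back to the right side.

Request:
{"fn": "carry_out", "kwargs": {"rows": [[-0.0004, 0.0009, 0.0018, 0], [0.008, 0.017, -0.004, 0], [0.0189, 0.0365, -0.0113, 0], [-0.03, 0.042, -0.02, 10], [-0.075, 0.0452, -0.03, 20]]}}

```text
clock: 24.95
tcp_pos: [666.8, 42.7, 208.9]
tcp_rot: [178.7, -1.2, 83.3]
contact_force: [0.8, 0.3, -1.3]
opening: 0.283
```

Run:
```python
from geo import *
tipnow(); tplan(80,-75,12,-22); tplan(60,-75,10.5,-22)
```

```text
tip seam [108.9  37.1  15.4] dh 1.6 F [ 0.8  0.3 -1.3] Fn -1.5 open 0.283 t 24.95
TCP [ 613.8 -105.2  190.4] shift [-0.1533 -0.0358  0.0145] turn 23.57 rows>= 2.5 t 24.95
TCP [ 597.5 -102.8  179.1] shift [-0.1531 -0.0526  0.0254] turn 23.57 rows>= 2.6 t 24.95
```

Request:
{"fn": "carry_out", "kwargs": {"rows": [[-0.052, -0.008, 0.005, 8], [-0.104, -0.02, 0.01, 16], [-0.153, -0.036, 0.0145, 23.5], [-0.153, -0.0526, 0.0254, 23.5], [-0.153, -0.0526, 0.0254, 23.5]]}}

```text
clock: 25.58
tcp_pos: [596.1, -103.1, 178.4]
tcp_rot: [179.4, -1.6, 60.0]
contact_force: [-0.1, -0.1, -1.7]
opening: 0.284
```

Run:
```python
from geo import *
tipnow(); tplan(38,-53,10.5,-22)
```

```text
tip seam [ 58.4 -75.8  10.7] dh -21.8 F [-0.1 -0.1 -1.7] Fn -1.5 open 0.284 t 25.575
TCP [581.8 -78.3 167.9] shift [ 0.014  -0.0249  0.0106] turn 0.22 rows>= 0.5 t 25.575
```

Request:
{"fn": "carry_out", "kwargs": {"rows": [[0.0046, -0.0083, 0.0035, 0], [0.0092, -0.0166, 0.007, 0], [0.014, -0.0249, 0.0106, 0], [0.014, -0.0249, 0.0106, 0]]}}

```text
clock: 26.08
tcp_pos: [584.2, -77.2, 168.2]
tcp_rot: [179.2, -1.6, 60.2]
contact_force: [0.4, 0.3, -0.6]
opening: 0.281
```

Run:
```python
from geo import *
tipnow(); openest(-1)
```

```text
tip seam [ 39.7 -52.4   9.3] dh -21.6 F [ 0.4  0.3 -0.6] Fn -0.7 open 0.281 t 26.075
o if top touching 4.0 bottom clearance 6.1
```

Request:
{"fn": "carry_out", "kwargs": {"rows": [[-0.0002, -0.0006, -0.0011, 0], [-0.0004, -0.0012, -0.0022, 0], [-0.0004, -0.0012, -0.0022, 0]]}}

```text
clock: 26.45
tcp_pos: [583.6, -78.6, 170.9]
tcp_rot: [179.1, -1.6, 60.0]
contact_force: [-0.2, 0.3, -1.2]
opening: 0.285
```

Run:
```python
from geo import *
tipnow(); openest(-1)
```

```text
tip seam [ 40.7 -53.6  11.7] dh -21.7 F [-0.2  0.3 -1.2] Fn -0.9 open 0.285 t 26.45
o if top touching 5.6 bottom clearance 9.3
```

Request:
{"fn": "carry_out", "kwargs": {"rows": [[-0.0002, -0.0005, -0.0009, 0], [-0.0002, -0.0005, -0.0009, 0]]}}

```text
clock: 26.7
tcp_pos: [583.0, -78.4, 171.6]
tcp_rot: [179.1, -1.6, 60.1]
contact_force: [-0.9, -0.3, -2.0]
opening: 0.286
```

Run:
```python
from geo import *
tipnow(); openest(-1)
```

```text
tip seam [ 40.5 -53.5  12.7] dh -21.7 F [-0.9 -0.3 -2. ] Fn -1.4 open 0.286 t 26.7
o if top touching 6.7 bottom clearance 10.2
```

Request:
{"fn": "carry_out", "kwargs": {"rows": [[-0.0002, -0.0005, -0.0011, 0], [-0.0004, -0.0011, -0.0022, 0], [-0.0006, -0.0017, -0.0033, 0], [-0.0008, -0.0023, -0.0044, 0], [-0.0009, -0.0027, -0.0054, 0]]}}

```text
clock: 27.32
tcp_pos: [580.1, -77.8, 176.9]
tcp_rot: [179.1, -1.6, 60.1]
contact_force: [2.6, -0.0, -7.1]
opening: 0.28
```

Run:
```python
from geo import *
tipnow(); openest(-1);  print('down 2',np.round(w2tool(-2*RS[:,2]),2)); tplan(70,-85,17,-22);tplan(110,-40,15,0)
```

```text
tip seam [ 40.6 -53.3  18.7] dh -21.7 F [ 2.6 -0.  -7.1] Fn -7.4 open 0.28 t 27.325
o if top touching 12.8 bottom clearance 16.2
down 2 [0.32 0.9  1.76]
TCP [ 601.3 -113.4  190.1] shift [-0.0199  0.0363 -0.0132] turn 0.29 rows>= 0.7 t 27.325
TCP [656.4 -36.6 209.4] shift [ 0.0746  0.0461 -0.0296] turn -21.7 rows>= 2.0 t 27.325
```

Request:
{"fn": "carry_out", "kwargs": {"rows": [[0.0003, 0.0009, 0.0018, 0], [-0.008, 0.017, -0.004, 0], [-0.0199, 0.0363, -0.0132, 0], [0.025, 0.06, -0.03, -10], [0.075, 0.08, -0.05, -20]]}}

```text
clock: 27.95
tcp_pos: [685.0, -54.0, 230.7]
tcp_rot: [178.7, -1.2, 80.3]
contact_force: [2.0, -0.9, -0.5]
opening: 0.285
```

```bash
cat > meas.py <<'E'
from geo import *
tipnow(); d=snap('scene','sM.png'); d2=snap('top','tM.png')
import cv2,pickle
pickle.dump((d,d2),open('M.pkl','wb'))
a=cv2.imread('pics/sM.png')[135:210,215:285]; cv2.imwrite('pics/sMz.png',cv2.resize(a,None,fx=10,fy=8,interpolation=cv2.INTER_CUBIC))
a=cv2.imread('pics/tM.png')[180:270,200:300]; cv2.imwrite('pics/tMz.png',cv2.resize(a,None,fx=6,fy=6,interpolation=cv2.INTER_CUBIC))
E
python3 meas.py
```

```text
tip seam [147.5 -50.4  18.4] dh -1.5 F [ 2.  -0.9 -0.5] Fn -1.5 open 0.285 t 27.95
```

View pics/sMz.png

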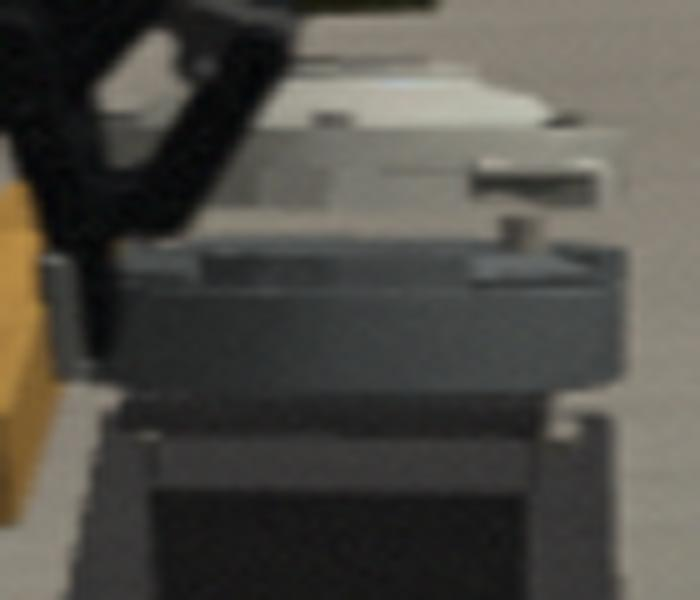

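View pics/tMz.png

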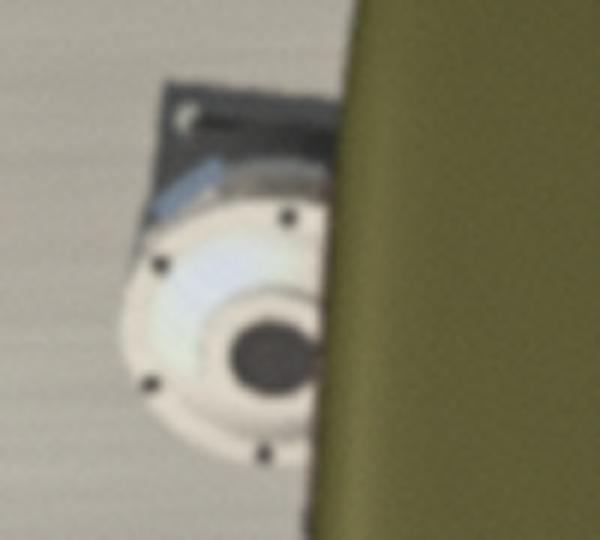

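Run:
```python
from geo import *
plan([685,60,300]);plan([600,220,300])
p,R,s=pose(); print(np.round(s['q'],1))
```

```text
shift [ 0.1095 -0.0212 -0.0655] turn 0 rows>= 2.1 t 28.05
shift [ 0.253  -0.1317 -0.0655] turn 0 rows>= 4.7 t 28.05
[-4.7 30.7 15.  72.4  1.2  4.9]
```

Request:
{"fn": "carry_out", "kwargs": {"rows": [[0.03, -0.005, -0.04, 0], [0.08, -0.015, -0.065, -10], [0.13, -0.045, -0.0655, -20], [0.19, -0.088, -0.0655, -30], [0.253, -0.1317, -0.0655, -40]]}}

```text
clock: 28.68
tcp_pos: [606.0, 195.2, 297.6]
tcp_rot: [178.3, -0.1, 120.3]
contact_force: [0.3, 0.8, 0.1]
opening: 0.284
```

Run:
```python
from geo import *
plan([452,354,250]);p,R,s=pose(); print(np.round(s['q'],1),s['tcp_rot'])
```

```text
shift [ 0.2148 -0.0542  0.0462] turn 0 rows>= 3.6 t 28.675
[ 17.6  24.3  13.9  77.9   0.4 -12.7] [ 1.78252124e+02 -5.98924563e-02  1.20327526e+02]
```

Request:
{"fn": "carry_out", "kwargs": {"rows": [[0.045, -0.011, 0.005, -10.5], [0.09, -0.022, 0.01, -21], [0.135, -0.034, 0.02, -31.5], [0.18, -0.045, 0.03, -42], [0.2148, -0.0542, 0.046, -52.5]]}}

```text
clock: 29.3
tcp_pos: [452.8, 354.1, 250.2]
tcp_rot: [178.9, 1.4, 172.9]
contact_force: [0.5, -0.1, -0.8]
opening: 0.289
```

Request:
{"fn": "carry_out", "kwargs": {"rows": [[0, 0, 0, -10.5], [0, 0, 0, -21], [0, 0, 0, -31.5], [0, 0, 0, -42], [0, 0, 0, -52.5]]}}

```text
clock: 29.92
tcp_pos: [453.8, 352.6, 250.0]
tcp_rot: [-179.6, 1.7, -134.6]
contact_force: [-0.4, 1.4, -0.2]
opening: 0.285
```

```bash
python3 meas.py
python3 - <<'E'
from geo import *
plan([452,354,120],-83.6);p,R,s=pose(); print(np.round(s['q'],1),s['tcp_rot'])
E
```

```text
tip seam [ 72.  252.9  87.7] dh 143.7 F [-0.4  1.4 -0.2] Fn 0.2 open 0.285 t 29.925
shift [0.0043 0.0033 0.1299] turn -51.38 rows>= 4.8 t 30.025
[ 38.   18.5  -2.2  67.7  -0.2 -97. ] [-179.5721355     1.68073026 -134.9838474 ]
```

View pics/sMz.png

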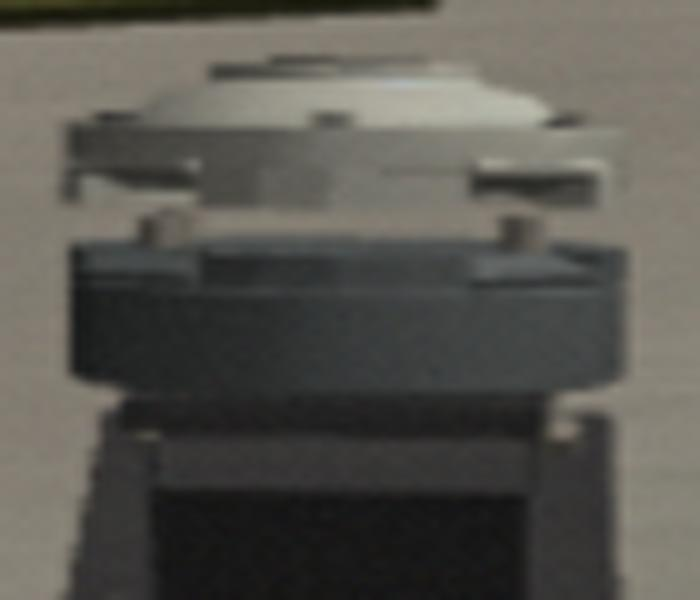

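View pics/tMz.png

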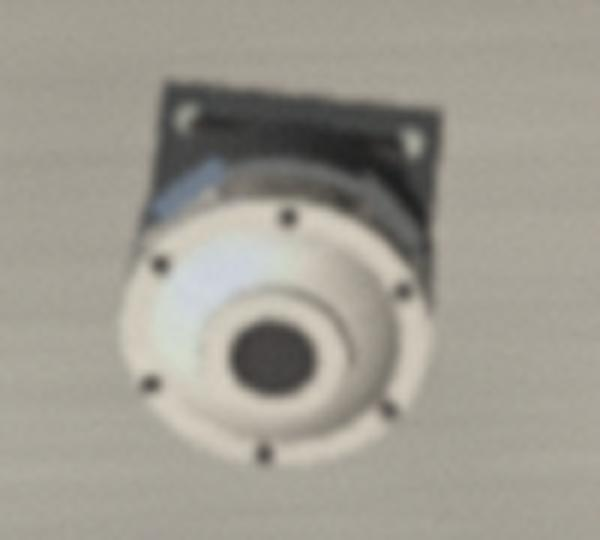

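```bash
python3 - <<'E'
from h import *
from fit import SR
from scipy.optimize import least_squares
import pickle
ds,d=pickle.load(open('M.pkl','rb'))
R=SR(-8.3);O=np.array([473.2,31.8,112])
A=np.radians(.4+60*np.arange(6))
def B(oL,oR):
    x,y=67.4*np.cos(A),67.4*np.sin(A)
    h=29.9+(oL+oR)/2+(oL-oR)/2*y/53   # tilt about x
    return O+(R@np.c_[x,y,h].T).T
t0=np.array([(288,204),(162,250),(152,370),(263,440),(389,396),(404,278)])/6
t1=np.array([(288,217),(161,265),(150,384),(264,455),(390,410),(404,291)])/6
f=lambda q:((pix(d,B(*q))-pix(d,B(0,0)))-(t1-t0)).ravel()
s=least_squares(f,[10,10]);print('top',s.x,s.fun.round(2))
# scene: rim bolts & rim; lip-to-housing gap px at left/right notch pins
print('scene px/mm',(pix(ds,O+R@[45,45,10])-pix(ds,O+R@[45,45,0]))/10)
E
python3 - <<'E'
import cv2
a=cv2.imread('pics/scene0.png')[135:210,215:285]; cv2.imwrite('pics/s0z.png',cv2.resize(a,None,fx=10,fy=8,interpolation=cv2.INTER_CUBIC))
E
```

```text
top [13.23718224 12.39783391] [-0.3   0.02 -0.32 -0.19 -0.15  0.08 -0.48 -0.1  -0.31 -0.05 -0.13  0.02]
scene px/mm [[ 0.0069446  -0.39121447]]
```

View pics/s0z.png

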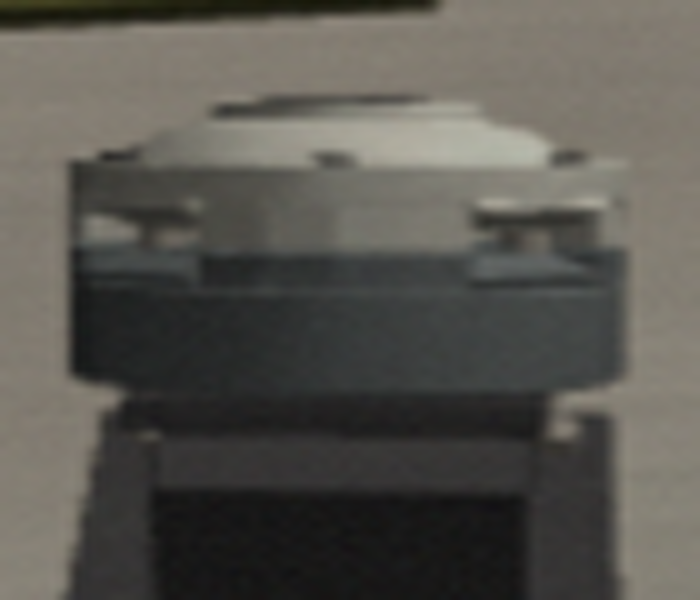

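Request:
{"fn": "carry_out", "kwargs": {"rows": [[0.001, 0.001, 0.02, -10.3], [0.002, 0.002, 0.05, -20.6], [0.003, 0.003, 0.08, -30.9], [0.004, 0.003, 0.11, -41.2], [0.0043, 0.0033, 0.13, -51.4]]}}

```text
clock: 30.65
tcp_pos: [451.8, 353.9, 118.4]
tcp_rot: [-178.5, 0.7, -83.4]
contact_force: [0.8, 0.1, -1.3]
opening: 0.283
```

Run:
```python
from geo import *
snap('wrist','w20.png');plan([452,354,40],-83.6);p,R,s=pose(); print(p,np.round(s['q'],1),s['tcp_rot'],np.round((R@T_)[2],3),'underside z origin/tip',(R@t_+p)[2],(R@TIP+p))
```

```text
shift [-0.      0.0004  0.0761] turn 0.39 rows>= 1.2 t 30.7
[450.70166213 353.09210288 116.1300756 ] [  38.2   23.3  -15.8   49.5   -0.2 -148.6] [-178.65177229    0.55845628  -83.21229438] [-0.008 -0.004  1.   ] underside z origin/tip 92.77697995098009 [554.74217603 364.90857133  91.81113388]
```

View pics/w20.png

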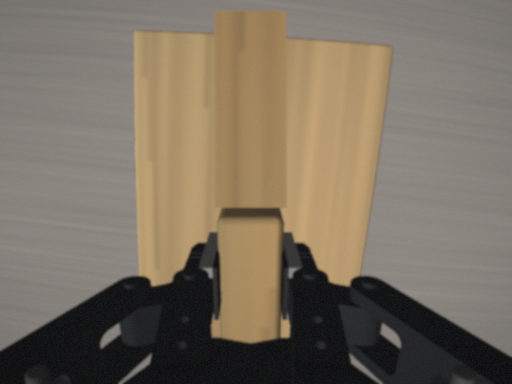

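Request:
{"fn": "carry_out", "kwargs": {"rows": [[0, 0.004, 0.025, 0], [0, 0.008, 0.05, 0], [0, 0.01, 0.07, 0], [0, 0.01, 0.074, 0], [0, 0.01, 0.074, 0]]}}

```text
clock: 31.32
tcp_pos: [445.5, 355.3, 46.4]
tcp_rot: [-178.3, 0.8, -83.7]
contact_force: [0.3, -0.7, -2.0]
opening: 0.283
```

Run:
```python
from geo import *
p,R,s=pose(); print(p,s['tcp_rot'],s['contact_force'],np.round((R@T_)[2],3),'underside z origin/tip',(R@t_+p)[2],(R@TIP+p)[2])
```

```text
[445.45691384 355.272988    46.36255983] [-178.30974134    0.77732502  -83.65825412] [ 0.2630061  -0.71932613 -2.0236083 ] [-0.002 -0.     1.   ] underside z origin/tip 22.901685827913987 22.66707747784259
```

Request:
{"fn": "carry_out", "kwargs": {"rows": [[0, 0, 0.004, 0], [0, 0, 0.007, 0], [0, 0, 0.009, 0], [0, 0, 0.01, 0], [0, 0, 0.01, 0]]}}

```text
clock: 31.95
tcp_pos: [445.7, 355.5, 36.7]
tcp_rot: [-178.3, 0.8, -83.5]
contact_force: [-0.8, -1.9, 6.0]
opening: 0.285
```

Run:
```python
from geo import *
p,R,s=pose(); print(p,s['tcp_rot'],s['contact_force'],'underside z origin/tip',(R@t_+p)[2],(R@TIP+p)[2])
```

```text
[445.73544871 355.52104613  36.68872453] [-178.2851012     0.78843285  -83.53318259] [-0.84657563 -1.920912    5.96200794] underside z origin/tip 13.220170637862413 13.038239145097837
```

Request:
{"fn": "carry_out", "kwargs": {"rows": [[0, 0, 0.0005, 0], [0, 0, 0.0005, 0]], "squeeze": 20}}

```text
clock: 32.2
tcp_pos: [445.8, 355.5, 36.5]
tcp_rot: [-178.3, 0.8, -83.5]
contact_force: [-0.9, -2.0, 8.0]
opening: 0.282
```

Request:
{"fn": "carry_out", "kwargs": {"rows": [[0, 0, 0, 0], [0, 0, 0, 0], [0, 0, 0, 0], [0, 0, 0, 0]], "gripper": 0.6}}

```text
clock: 32.7
tcp_pos: [445.5, 355.3, 35.1]
tcp_rot: [-178.3, 0.8, -83.5]
contact_force: [-0.5, -0.6, 0.3]
opening: 0.601
```

Request:
{"fn": "carry_out", "kwargs": {"rows": [[0, 0, -0.02, 0], [0, 0, -0.05, 0], [0, 0, -0.1, 0], [0, 0, -0.15, 0], [0, 0, -0.2, 0]]}}

```text
clock: 33.33
tcp_pos: [439.8, 351.9, 236.7]
tcp_rot: [-178.3, 0.8, -83.5]
contact_force: [0.6, -1.1, 0.2]
opening: 0.603
```

```bash
python3 meas.py
python3 - <<'E'
from h import *
snap('wrist','w21.png');p,R,s=pose();print(p,s['contact_force'],s['opening'],s['clock'])
E
```

```text
tip seam [ 69.7 338.2  76.3] dh -165.2 F [ 0.6 -1.1  0.2] Fn -0.2 open 0.603 t 33.325
[441.6760391  353.45195817 238.55229471] [ 0.00251173 -0.14348018 -0.59021078] 0.5983027164250005 33.475
```

View pics/w21.png

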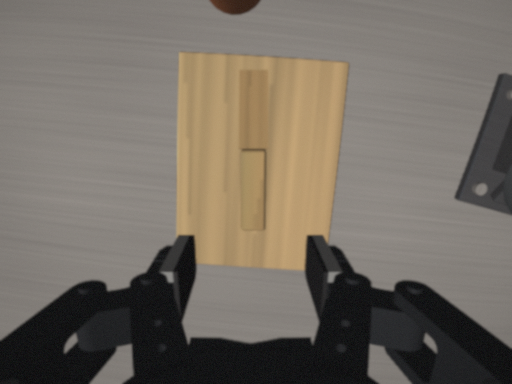

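View pics/sM.png

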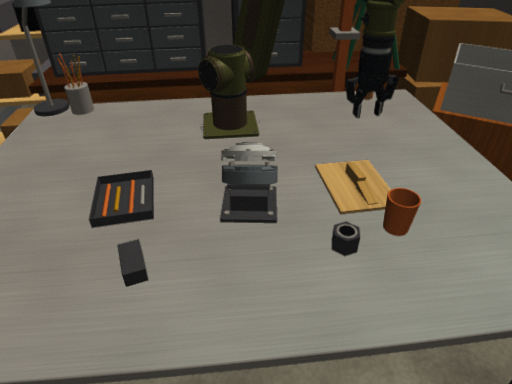

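The wedge lies flat and wholly on the board: block at about (253,190) and blade tip at (254,70) in the wrist view. The cover is still raised evenly at about (250,152) in the scene view. Nut, block and cup are where they were, so I am handing in.

Run:
```python
from h import *
print(robot.finish_job());
```

```text
the job is handed in; nothing more can be done
None
```

The cover is raised on both sides, the wedge is back flat on the board, and the job was handed in at about 33.5 s.

- **Prying:** I worked the blade left, right, left, right. The estimated opening was about 4 mm left, then 8 mm right, 12 mm left and 12.5 mm right. By that estimate neither side got more than about 4 mm ahead, apart from the unknown 0 to 2 mm starting opening. The gripper stayed clear of the cover in every picture I took, and pry forces were about 6 to 7 N.
- **How it was pried:** The tool could not be tilted to the 30° lean, so the blade went in roughly level. A corner of its tip sat under the flared lip, and I lifted square to the seam.
- **Opening checks:** These are the final openings, in mm:

| Method | Left | Right |
|---|---|---|
| Blade contact model, under load | 11.9 | 12.8 |
| Top camera, bolts | 13.2 | 12.4 |
| Scene camera, bolts | about 11.2 | about 12 |

  The methods disagree by 1 to 2 mm, but all are above 9 mm.
- **Wedge:** It was set down at about 6 to 8 N of contact and released. The last wrist picture shows it flat with block and blade fully on the board.
- **Bystanders:** The nut, block and cup look undisturbed in the last scene picture.
- **Scene differences:** The wedge first lay with its blade pointing away from the robot, not towards it as the text says. I left it pointing that way.
- **Tool tilt:** The last joint hit its range limit early on, which left the tool tilted about 4°. I reduced this to about 1.7°, and it stayed at that for the rest of the job.

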